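# Cap a batch of sample jars in the screw press

### The arm

A 6-joint arm with a two-finger parallel gripper is mounted at the origin on a cart in front of the work surface, level with it; the furniture and walls round the work are solid. World frame = base frame: x ahead of the robot, y to its left, z up, the work surface at z = 0. Lengths are in m, angles in rad, forces in N, time in s.
With the tool pointing down it reaches from about 0.3 to 0.875 m from the base axis. Payload 6.4 kg.
Tool frame: the origin (TCP) lies between the finger pads; the fingertips stand 25 mm ahead of it and the grasp point (between the pads) lies 6 mm ahead of it; z points along the fingers, y is the line along which they close (so a half turn about z gives the same grasp; the last joint's range is limited). The gripper opens to 85 mm and grips with 20 to 120 N. Pads are 22 mm wide; open, the fingers measure 114 mm over their backs; the gripper's body (76 mm by 85 mm) begins 54 mm behind the grasp point. The pads swing forward as they close: fully open they stand 13 mm farther back than shut.
Start: joints at [-1.459, 0.181, 1.607, -0, 1.354, -0.206], TCP at [0.18, -0.546, 0.256] pointing down, gripper open.
Joint ranges: [-2.99, 2.99], [-0.89, 2.07], [0.3, 2.58], [-1.14, 4.28], [0, 2.63], [-3.12, 3.12]. Speed limits (rad/s): [2.57, 2.57, 3.01, 3.14, 3.14, 3.14].

### API

Orientations are given as a unit quaternion [w, x, y, z].
In Python, from bench import ctrl gives the robot as it stands.
- The arm moves only by the tool servo_tool, never from a script. Its argument "series" is text: rows parted by semicolons, each of 7 numbers parted by spaces: the gripper command: -1 is fully open, 1 is shut, values between are in proportion, then the shift along the tool's x, y, z in m, then the turn, a rotation vector about the tool's x, y, z in degrees. A call has 1 to 12 rows; each row is the pose to reach, as a shift and turn from the pose commanded when the call began, along the tool's axes at that moment; what a row does not reach only later rows make up. A row lasts 1/12 s, in which the tool goes at most 41.7 mm and 7.16 degrees, less where a joint would pass 70% of its speed; a pose out of reach is approached as far as the arm can. A call with a gripper value outside its range is refused whole. The fingers move at their own pace and stop on an object; the grip force is fixed at half the most. Time passes only in rows, so rows that repeat a pose let the fingers close. It gives the time, the measured TCP pose, the force, the opening and the grip force at its end, in the units of the state.
- ctrl.get_obs(): the state, without advancing time (a new reading comes with each control period).
- ctrl.camera(name): name is "scene" or "top"; returns a dict with "img" (420x560x3 uint8, red, green, blue), "z_map" (420x560 float32, m along the optical axis (not along the pixel's ray), 0 where there is no reading), "fovy" (degrees; the focal length in pixels is half the picture's height over the tangent of half this angle, whatever the lens; pixels are square), "cx", "cy" (the principal point, pixels), "extrinsics" (4x4, takes a point from camera to world coordinates). Camera axes: x right, y down, z forward; pixel columns grow to the right and rows downward; lengths in m; the calibration is good to about 2 mm. A picture is of the moment at which its call begins.
- ctrl.hand_in(): hands the job in; it is judged then, once.
The state is a dict: "time_s": time; "q": joint angles; "dq": joint speeds; "joint_efforts": joint torques, N m; "eef_pos": TCP position; "eef_rot": TCP orientation; "wrist_force": force on the tool from outside, world axes, zero at the start; "torque": the same for the moment, N m; "opening": opening from 0.0 (shut) to 1.0 (fully open); "grasp_force": force on a finger pad.
Only numpy, scipy, OpenCV 4.12 (cv2) and the standard library are available. Lean on these libraries where they do the work, as an engineer would, in place of code of your own. Each camera call takes 0.05 s, during which the arm holds its last target. There are 200 camera calls.

### The job

Close the sample jars that stand on the worktop with the screw press: pull its tray out, stand all the jars in it and push the tray fully home, then wind the crank clockwise until the platen just touches the caps and give it half a turn more, so that the red bands are just covered and no cap is pressed further. Then wind the platen back up by a full turn or more, pull the tray out, stand all the jars upright in the blue tote and push the empty tray fully home again. Leave the dropper bottle, the timer and the petri dish where they are.

Things in the scene. Friction and masses are not known exactly. Their poses are not given: they have to be found in the camera images.
- tray (a joint): travel of the press tray, m: 0 fully home under the platen, 0.18 fully pulled out; stiff slide of about 2 N, stays where left. Pulling it out moves it along -x of press
- tray_floor (a point): centre of the tray's floor (moves with the tray). Axes as press. Floor 64 x 168 mm inside (x, y) with a rim 5 mm high and 4 mm thick; a row of three jars fits along y, 48 mm apart; the tray fully out its centre is 180 mm from the press axis
- tray_handle (a point): middle of the black upright post, 16 mm in diameter, that is the tray's handle; 150 mm to -x of the tray's centre; the post stands from 26 mm below to 16 mm above this point
- press: small bench screw press with a grey base plate, fixed; origin on the worktop on the press (screw) axis, z up, -x toward the side where the tray comes out. The blue crossbeam on two steel posts (at y = +-98 mm) stands at 135 to 168 mm height, 42 mm deep, 225 mm wide; it is clamped 0 to 8 mm higher from one set-up to another
- platen_face (a point): centre of the underside of the steel platen (70 x 172 mm) that the crank drives down; its height is the platen's height. Caps of jars not yet pressed have their tops 86 mm above the worktop when the jars stand in the tray, so contact is when this point is at z = 0.086
- crank (a joint): angle of the crank, rad, counted over full turns (0 to 21); grows as it is wound clockwise seen from above, which lowers the platen by 10 mm a full turn; stays where left, turning takes about 1 to 2 N at the knob. 0 is the top end of the screw
- crank_axis (a point): point on the vertical crank axis at the height of the middle of the red knob
- knob_grip (a point): middle of the red upright crank knob, 18 mm in diameter, 42 mm tall, 45 mm from the crank axis; the knob spins freely on its pin, so it can be carried round in a circle without turning the hand. The crank arm lies more than 21 mm below this point, and the hub on the axis (28 mm in diameter) ends 12 mm below it; the knob's height does not change as the press is wound
- tote: loose blue open tote, 108 x 200 x 40 mm outside (x, y, z), walls and floor 4 mm; origin at the centre of its underside
- jar_1: clear jar with a blue filling, a white snap cap and a red band on its neck; may be absent. Jar 32 mm in diameter up to 38 mm, then the neck and the cap (29 mm in diameter, its top at 62 mm before pressing); about 60 g; origin at the centre of its underside, z up. Hold it by the jar below 38 mm
- cap_1 (a joint): how far the cap of jar_1 has been pushed down, m: 0 at the start, 0.005 when the 5 mm red band is just covered (half a turn of the crank after contact), 0.008 at the stop; needs about 8 N and does not spring back
- jar_2: clear jar with a red-brown filling, a white snap cap and a red band on its neck; may be absent. Jar 32 mm in diameter up to 38 mm, then the neck and the cap (29 mm in diameter, its top at 62 mm before pressing); about 60 g; origin at the centre of its underside, z up. Hold it by the jar below 38 mm
- cap_2 (a joint): how far the cap of jar_2 has been pushed down, m: 0 at the start, 0.005 when the 5 mm red band is just covered (half a turn of the crank after contact), 0.008 at the stop; needs about 8 N and does not spring back
- jar_3: clear jar with a green filling, a white snap cap and a red band on its neck; may be absent. Jar 32 mm in diameter up to 38 mm, then the neck and the cap (29 mm in diameter, its top at 62 mm before pressing); about 60 g; origin at the centre of its underside, z up. Hold it by the jar below 38 mm
- cap_3 (a joint): how far the cap of jar_3 has been pushed down, m: 0 at the start, 0.005 when the 5 mm red band is just covered (half a turn of the crank after contact), 0.008 at the stop; needs about 8 N and does not spring back
- jar_4: clear jar with a brass-coloured filling, a white snap cap and a red band on its neck; may be absent. Jar 32 mm in diameter up to 38 mm, then the neck and the cap (29 mm in diameter, its top at 62 mm before pressing); about 60 g; origin at the centre of its underside, z up. Hold it by the jar below 38 mm
- cap_4 (a joint): how far the cap of jar_4 has been pushed down, m: 0 at the start, 0.005 when the 5 mm red band is just covered (half a turn of the crank after contact), 0.008 at the stop; needs about 8 N and does not spring back
- dropper_bottle: bystander: amber dropper bottle, 32 mm in diameter, 97 mm high, loose; origin under its centre
- timer: bystander: white timer, 56 x 64 x 19 mm, loose; origin under its centre
- petri_dish: bystander: petri dish, 60 mm in diameter, 16 mm high, loose; origin under its centre
There are look-alikes about, which are no part of the job. What is shaped like the jar_4 but pink or turquoise is not meant.

How it is judged:
On the way, in this order (a step that is already met when the one before it is completed fails the run):
1. the tray is pulled out and all the jars stand upright in it (value of joint tray above 0.06 m and x of jar_1 in the frame of tray_floor between -0.03 and 0.03 m and y of jar_1 in the frame of tray_floor between -0.075 and 0.075 m and z of jar_1 in the frame of tray_floor between -0.008 and 0.008 m and angle between each of jar_1, jar_2, jar_3, jar_4's own z axis and vertical below 0.15 rad and x of jar_2 in the frame of tray_floor between -0.03 and 0.03 m and y of jar_2 in the frame of tray_floor between -0.075 and 0.075 m and z of jar_2 in the frame of tray_floor between -0.008 and 0.008 m and x of jar_3 in the frame of tray_floor between -0.03 and 0.03 m and y of jar_3 in the frame of tray_floor between -0.075 and 0.075 m and z of jar_3 in the frame of tray_floor between -0.008 and 0.008 m and x of jar_4 in the frame of tray_floor between -0.03 and 0.03 m and y of jar_4 in the frame of tray_floor between -0.075 and 0.075 m and z of jar_4 in the frame of tray_floor between -0.008 and 0.008 m), for 0.2 s.
2. the tray is fully home with all the jars standing in it (value of joint tray below 0.005 m and x of jar_1 in the frame of tray_floor between -0.03 and 0.03 m and y of jar_1 in the frame of tray_floor between -0.075 and 0.075 m and z of jar_1 in the frame of tray_floor between -0.008 and 0.008 m and angle between each of jar_1, jar_2, jar_3, jar_4's own z axis and vertical below 0.15 rad and x of jar_2 in the frame of tray_floor between -0.03 and 0.03 m and y of jar_2 in the frame of tray_floor between -0.075 and 0.075 m and z of jar_2 in the frame of tray_floor between -0.008 and 0.008 m and x of jar_3 in the frame of tray_floor between -0.03 and 0.03 m and y of jar_3 in the frame of tray_floor between -0.075 and 0.075 m and z of jar_3 in the frame of tray_floor between -0.008 and 0.008 m and x of jar_4 in the frame of tray_floor between -0.03 and 0.03 m and y of jar_4 in the frame of tray_floor between -0.075 and 0.075 m and z of jar_4 in the frame of tray_floor between -0.008 and 0.008 m), for 0.2 s.
3. all the caps are pressed home, half a turn past contact (value of joint cap_1 between 0.0032 and 0.0068 m and value of joint cap_2 between 0.0032 and 0.0068 m and value of joint cap_3 between 0.0032 and 0.0068 m and value of joint cap_4 between 0.0032 and 0.0068 m and value of joint tray below 0.01 m), for 0.2 s.
4. the platen is wound back up, about a full turn (value of joint cap_1 between 0.0032 and 0.0068 m and value of joint cap_2 between 0.0032 and 0.0068 m and value of joint cap_3 between 0.0032 and 0.0068 m and value of joint cap_4 between 0.0032 and 0.0068 m and height (world z) of platen_face above 0.0885 m), for 0.2 s.
5. the tray is pulled out again (value of joint tray above 0.06 m), for 0.2 s.
At the end, for the whole second after the job is handed in: every jar present stands upright (within 0.2 rad) and at rest inside the tote, each cap pushed down by 3.2 to 6.8 mm (half a turn past contact, within about 65 degrees), the platen at least 88.5 mm above the worktop, the tray home within 8 mm (all of step 4 and x of jar_1 in the frame of tote between -0.05 and 0.05 m and y of jar_1 in the frame of tote between -0.096 and 0.096 m and z of jar_1 in the frame of tote between -0.005 and 0.02 m and angle between each of jar_1, jar_2, jar_3, jar_4's own z axis and vertical below 0.2 rad and linear speed of each of jar_1, jar_2, jar_3, jar_4 below 0.03 m/s and x of jar_2 in the frame of tote between -0.05 and 0.05 m and y of jar_2 in the frame of tote between -0.096 and 0.096 m and z of jar_2 in the frame of tote between -0.005 and 0.02 m and x of jar_3 in the frame of tote between -0.05 and 0.05 m and y of jar_3 in the frame of tote between -0.096 and 0.096 m and z of jar_3 in the frame of tote between -0.005 and 0.02 m and x of jar_4 in the frame of tote between -0.05 and 0.05 m and y of jar_4 in the frame of tote between -0.096 and 0.096 m and z of jar_4 in the frame of tote between -0.005 and 0.02 m and value of joint tray below 0.008 m); the robot touches nothing.
It fails at once if a bystander (dropper bottle, timer or petri dish) was moved by more than 4 cm (distance of any of dropper_bottle, timer, petri_dish from where it was at the start of the episode above 0.04 m).
Of jar_1, jar_2, jar_3, jar_4 only 2 to 3 are there at a start; the rules pass over those that are not, and their reading is None.
At some moment in a run one of jar_1, jar_2, jar_3, jar_4, tote may be knocked a few centimetres aside while the robot is not near it.
It also fails if it takes over 210 s, if anything falls off the work surface, if the arm or the gripper's body presses on something with over 40 N, if the wrist force passes 120 N, or if a joint passes its speed limit or range.

## Working session

There is one attempt and no reset: what is moved stays moved. The work goes in short steps, Python scripts to look and compute and a tool call to move; the robot and the scene stay as the last step left them, time stands still between calls to the robot, and variables do not carry over. Pictures are saved under pics/ and viewed, at most 14 in all, crops included, and the job is handed in when it is done.

Besides the shell and the picture viewer there is one more tool, called after "Request:" as name(argument=value, ...), one argument or row to a line, values as JSON. servo_tool: Moves the arm, as the interface text tells. Its arguments: {"type":"object","properties":{"series":{"type":"string"}},"required":["series"]}

```bash
mkdir -p pics; cat > h.py <<'E'
import numpy as np, cv2
from bench import ctrl
def shot(name,tag):
    c=ctrl.camera(name); np.savez(f'pics/{tag}.npz',**{k:c[k] for k in c})
    cv2.imwrite(f'pics/{tag}.png',cv2.resize(c['img'][:,:,::-1],(784,588),interpolation=cv2.INTER_CUBIC)); return c
def load(tag): return dict(np.load(f'pics/{tag}.npz'))
def cloud(c):
    h,w=c['z_map'].shape; f=h/2/np.tan(np.radians(float(c['fovy']))/2)
    v,u=np.mgrid[:h,:w]; z=c['z_map']; E=c['extrinsics']
    P=np.stack([(u-c['cx'])/f*z,(v-c['cy'])/f*z,z],-1)
    return P@E[:3,:3].T+E[:3,3]
def crop(c,u0,v0,u1,v1,tag,s):
    cv2.imwrite(f'pics/{tag}.png',cv2.resize(c['img'][v0:v1,u0:u1,::-1],None,fx=s,fy=s,interpolation=cv2.INTER_CUBIC))
E
python3 - <<'E'
from h import *
for n in('scene','top'):
    c=shot(n,n+'0'); print(n,c['fovy'],c['cx'],c['cy'],np.round(c['extrinsics'],3).tolist())
o=ctrl.get_obs(); print({k:np.round(v,3).tolist() for k,v in o.items()})
E
```

```text
scene 54.599074963481165 283.92965838046075 205.6343346818312 [[0.463, -0.554, 0.692, -0.374], [-0.886, -0.284, 0.366, -0.494], [-0.007, -0.783, -0.622, 1.031], [0.0, 0.0, 0.0, 1.0]]
top 46.91628243565253 278.16026723710087 210.10137102374813 [[-0.46, -0.851, 0.254, 0.209], [-0.888, 0.441, -0.131, 0.231], [-0.0, -0.286, -0.958, 1.612], [0.0, 0.0, 0.0, 1.0]]
{'time_s': 0.1, 'q': [-1.459, 0.181, 1.608, -0.0, 1.354, -0.206], 'dq': [0.001, -0.002, -0.003, 0.0, 0.001, 0.001], 'joint_efforts': [0.0, -44.587, -35.224, -0.0, 0.004, 0.0], 'eef_pos': [0.18, -0.546, 0.255], 'eef_rot': [-0.001, 0.987, 0.158, 0.0], 'wrist_force': [0.013, 0.368, -0.321], 'torque': [-0.004, 0.016, -0.058], 'grasp_force': 0.0, 'opening': 0.999}
```

View pics/scene0.png

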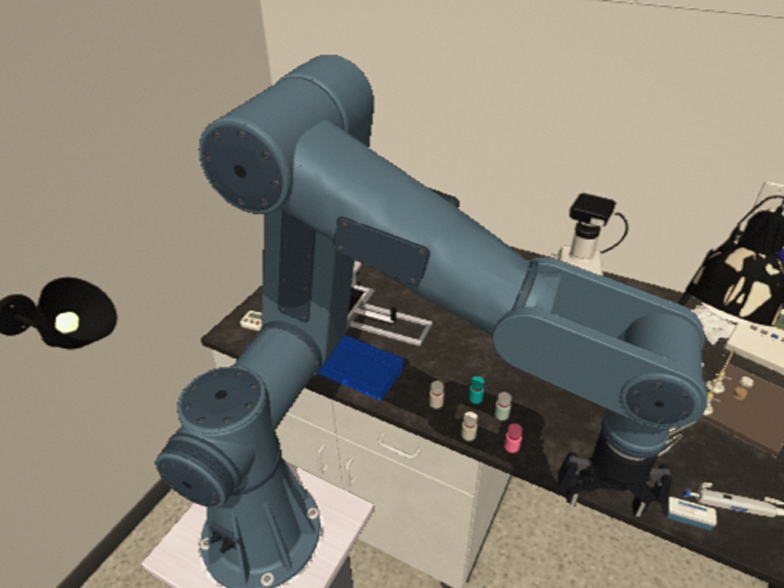

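View pics/top0.png

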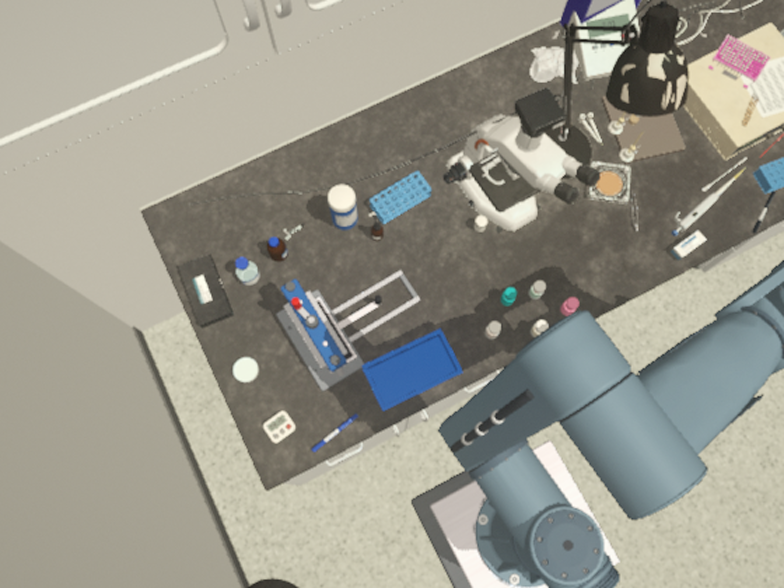

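The top view shows the press at about (320,330), its rails and black handle post at (375,300) and the tote at (412,370). Jar-shaped things stand at (493,329), (540,327), (538,289), with turquoise (509,296) and pink (570,306) as look-alikes. I'll measure these and confirm in crops.

```bash
python3 - <<'E'
from h import *
c=load('top0');P=cloud(c)
crop(c,180,170,320,290,'ctop',5.7)
s=load('scene0');a=cv2.resize(s['img'][255:330,290:390,::-1],None,fx=6,fy=6,interpolation=cv2.INTER_CUBIC)
cv2.imwrite('pics/cjars.png',a)
b=cv2.resize(c['img'][190:250,335:425,::-1],None,fx=7,fy=7,interpolation=cv2.INTER_CUBIC);cv2.imwrite('pics/cjt.png',b)
for n,(u,v) in dict(a=(493,329),b=(540,327),c=(538,289),turq=(509,296),pink=(570,306)).items():
    u,v=int(u/1.4),int(v/1.4)
    w=P[v-12:v+13,u-12:u+13].reshape(-1,3); 
    t=w[(w[:,2]>.055)&(w[:,2]<.072)]; t=t[np.linalg.norm(t[:,:2]-P[v,u,:2],axis=1)<.025]
    print(n,P[v,u].round(3),len(t),((t.min(0)+t.max(0))/2).round(4),np.ptp(t,axis=0).round(3), t[:,2].max().round(3))
# tote: blue
hsv=cv2.cvtColor(c['img'],cv2.COLOR_RGB2HSV)
m=(hsv[...,0]>105)&(hsv[...,0]<125)&(hsv[...,1]>170)
m[:,:255]=0;m[:232]=0;m[295:]=0;m[:,335:]=0
w=P[m];r=w[(w[:,2]>.03)&(w[:,2]<.05)]
print('tote',len(w),len(r),cv2.minAreaRect((r[:,:2]*1000).astype(np.float32)),cv2.minAreaRect((w[:,:2]*1000).astype(np.float32)))
for n,(u,v) in dict(handle=(378,299),knob=(296,302),beam1=(290,285),hub=(312,322),beam2=(335,363),rail=(418,297)).items():
    u,v=int(u/1.4),int(v/1.4); print(n,P[v-1:v+2,u-1:u+2].reshape(-1,3).round(3).tolist()[::4])
E
```

```text
a [ 0.433 -0.16   0.054] 58 [ 0.4334 -0.1626  0.063 ] [0.028 0.028 0.016] 0.071
b [ 0.388 -0.258  0.059] 56 [ 0.3862 -0.2629  0.0619] [0.025 0.029 0.014] 0.069
c [ 0.468 -0.302  0.063] 58 [ 0.4714 -0.309   0.063 ] [0.028 0.028 0.015] 0.071
turq [ 0.485 -0.23   0.065] 57 [ 0.4887 -0.2391  0.0625] [0.029 0.027 0.011] 0.068
pink [ 0.398 -0.349  0.061] 60 [ 0.3992 -0.3584  0.0628] [0.026 0.028 0.015] 0.07
tote 1299 246 ((440.7301025390625, 52.90129089355469), (205.47726440429688, 111.34821319580078), 87.72345733642578) ((346.515625, 79.82132720947266), (220.000244140625, 345.23052978515625), 74.71905517578125)
handle [[0.627, 0.049, 0.064], [0.622, 0.048, 0.063], [0.619, 0.046, 0.058]]
knob [[0.657, 0.227, 0.232], [0.653, 0.226, 0.23], [0.647, 0.225, 0.235]]
beam1 [[0.717, 0.222, 0.173], [0.711, 0.22, 0.176], [0.706, 0.219, 0.18]]
hub [[0.609, 0.218, 0.199], [0.605, 0.217, 0.198], [0.602, 0.215, 0.195]]
beam2 [[0.511, 0.211, 0.177], [0.507, 0.21, 0.174], [0.504, 0.208, 0.17]]
rail [[0.601, -0.045, 0.008], [0.595, -0.045, 0.012], [0.59, -0.046, 0.014]]
```

View pics/ctop.png

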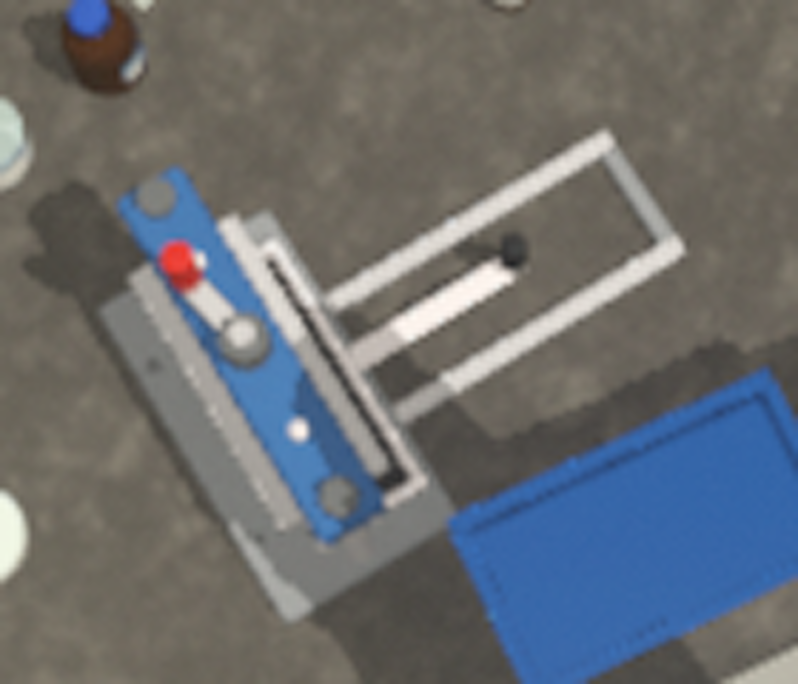

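View pics/cjars.png

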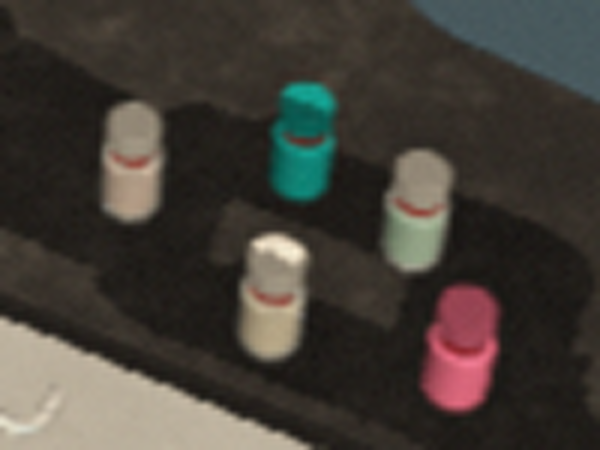

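The jars are red-brown (jar_2) at scene crop (132,160), brass (jar_4) at (275,295) and green (jar_3) at (418,210). They have pale fillings, white caps and red bands. The turquoise (303,140) and pink (462,345) ones are the look-alikes. Jar_1 (blue) is absent. Next is the press geometry.

```bash
python3 - <<'E'
from h import *
c=load('top0');P=cloud(c);I=c['img'].astype(int)
X,Y,Z=P[...,0],P[...,1],P[...,2]
hsv=cv2.cvtColor(c['img'],cv2.COLOR_RGB2HSV)
box=(X>.45)&(X<.78)&(Y>-.08)&(Y<.35)
b=box&(Z>.16)&(Z<.185)&(hsv[...,0]>100)&(hsv[...,0]<125)&(hsv[...,1]>110)
print('beam',cv2.minAreaRect((P[b][:,:2]*1000).astype(np.float32)),np.median(Z[b]),P[b].mean(0))
def pca(w):
    m=w.mean(0);e=np.linalg.svd(w-m,full_matrices=False)[2][0];return m,np.degrees(np.arctan2(e[1],e[0]))
print(pca(P[b][:,:2]))
k=box&(Z>.2)&((hsv[...,0]<8)|(hsv[...,0]>172))&(hsv[...,1]>150)
print('knob',k.sum(),np.median(P[k],0),P[k].min(0),P[k].max(0))
h=box&(Z>.035)&(Z<.09)&(Y<.08)&(hsv[...,2]<70);print('handle',h.sum(),np.median(P[h],0),P[h].min(0).round(3),P[h].max(0).round(3))
r=box&(Z>.0)&(Z<.03)&(Y<.1)&(hsv[...,2]>130)&(hsv[...,1]<60);print('rails',r.sum(),cv2.minAreaRect((P[r][:,:2]*1000).astype(np.float32)),np.median(Z[r]))
hb=box&(Z>.187)&(Z<.215)&~k;print('hub/arm',hb.sum(),np.median(P[hb],0),P[hb].min(0).round(3),P[hb].max(0).round(3))
# crop px ->
for u,v in [(243,335),(240,240),(270,275),(310,290),(320,300),(380,430),(400,480),(265,215),(150,290),(215,410),(370,365)]:
    x,y=int(180+u/5.7),int(170+v/5.7);print((u,v),P[y,x].round(3),I[y,x])
E
```

```text
beam ((609.3096313476562, 214.21969604492188), (223.60269165039062, 39.952049255371094), 4.656863689422607) 0.16564645067930606 [0.59733719 0.21339315 0.16584685]
(array([0.59733719, 0.21339315]), np.float64(-176.48107005631823))
knob 32 [0.64948932 0.22742894 0.22941754] [0.64445086 0.22085358 0.21200267] [0.66206894 0.23401714 0.23690973]
handle 18 [0.62127529 0.05091991 0.06143656] [ 0.616 -0.029  0.04 ] [0.779 0.057 0.066]
rails 465 ((674.363525390625, 30.36397933959961), (193.61761474609375, 150.5140380859375), 3.775560140609741) 0.011583962640531409
hub/arm 77 [0.61128827 0.21650791 0.19391183] [0.596 0.202 0.188] [0.651 0.233 0.207]
(243, 335) [0.611 0.214 0.199] [218 214 208]
(240, 240) [0.683 0.19  0.115] [220 215 208]
(270, 275) [0.656 0.184 0.119] [200 196 189]
(310, 290) [0.67  0.163 0.013] [174 172 169]
(320, 300) [0.66  0.16  0.016] [161 159 156]
(380, 430) [0.57  0.166 0.026] [94 91 88]
(400, 480) [0.537 0.167 0.025] [71 68 67]
(265, 215) [0.726 0.167 0.01 ] [146 145 139]
(150, 290) [0.682 0.247 0.115] [167 163 158]
(215, 410) [0.604 0.245 0.115] [182 178 171]
(370, 365) [0.607 0.155 0.025] [154 148 143]
```

```bash
cat >> h.py <<'E'
from scipy.spatial.transform import Rotation as R
TH=np.radians(4.0); AX=np.array([.610,.2145])
A=np.array([np.cos(TH),np.sin(TH)]); B=np.array([np.sin(TH),-np.cos(TH)])  # tool x, tool y (=pull-out direction)
def pr(a,b): return AX+a*A+b*B      # press coords: a along tool x, b = pull-out
def st():
    o=ctrl.get_obs(); r=R.from_quat(np.roll(o['eef_rot'],-1)).as_matrix()
    print('t%.1f'%o['time_s'],'tcp',np.round(o['eef_pos'],4),'yawx %.2f'%np.degrees(np.arctan2(r[1,0],r[0,0])),'tz',r[:,2].round(3),'F',np.round(o['wrist_force'],1),'open %.2f'%o['opening'],'g %.1f'%o['grasp_force'])
    return np.array(o['eef_pos']),r
def to(x,y,z,yaw=4.0):
    p,r=st(); s=r.T@(np.array([x,y,z])-p)
    t=R.from_euler('z',yaw,degrees=True).as_matrix()@np.diag([1,-1,-1.])
    print('shift mm',(1000*s).round(1),'turn',np.degrees(R.from_matrix(r.T@t).as_rotvec()).round(2))
E
python3 -c "
from h import *
to(.622,.048,.15)"
```

```text
t0.1 tcp [ 0.1796 -0.5458  0.2555] yawx 18.21 tz [-0.     0.002 -1.   ] F [ 0.   0.4 -0.3] open 1.00 g 0.0
shift mm [ 605.7 -425.6  106.3] turn [-9.000e-02 -1.000e-02  1.421e+01]
```

Request:
servo_tool(
  series="-1 0.3 -0.21 0 0 0 14.2;-1 0.3 -0.21 0 0 0 14.2;-1 0.3 -0.21 0 0 0 14.2;-1 0.3 -0.21 0 0 0 14.2;-1 0.3 -0.21 0 0 0 14.2;-1 0.3 -0.21 0 0 0 14.2;-1 0.3 -0.21 0 0 0 14.2;-1 0.3 -0.21 0 0 0 14.2;-1 0.3 -0.21 0 0 0 14.2;-1 0.3 -0.21 0 0 0 14.2;-1 0.3 -0.21 0 0 0 14.2;-1 0.3 -0.21 0 0 0 14.2",
)

```text
time_s: 1.1
eef_pos: [0.3989, -0.2531, 0.2561]
eef_rot: [0.0, 0.999, 0.035, -0.0]
wrist_force: [-0.1, 0.2, -0.1]
opening: 1.002
grasp_force: 0.0
```

```bash
python3 -c "
from h import *
to(.622,.048,.13)"
```

```text
t1.1 tcp [ 0.3989 -0.2531  0.2561] yawx 4.06 tz [-0.001 -0.    -1.   ] F [-0.1  0.2 -0.1] open 1.00 g 0.0
shift mm [ 244.  -284.5  125.9] turn [0.   0.04 0.06]
```

Request:
servo_tool(
  series="-0.4 0.244 -0.284 0 0 0 0;-0.4 0.244 -0.284 0 0 0 0;-0.4 0.244 -0.284 0 0 0 0;-0.4 0.244 -0.284 0 0 0 0;-0.4 0.244 -0.284 0.06 0 0 0;-0.4 0.244 -0.284 0.06 0 0 0;-0.4 0.244 -0.284 0.125 0 0 0;-0.4 0.244 -0.284 0.125 0 0 0;-0.4 0.244 -0.284 0.125 0 0 0;-0.4 0.244 -0.284 0.125 0 0 0;-0.4 0.244 -0.284 0.125 0 0 0;-0.4 0.244 -0.284 0.125 0 0 0",
)

```text
time_s: 2.1
eef_pos: [0.6215, 0.0468, 0.128]
eef_rot: [-0.0, 0.999, 0.035, -0.003]
wrist_force: [-0.7, -1.3, 0.5]
opening: 0.7
grasp_force: 0.0
```

```bash
python3 -c "
from h import *
to(.622,.048,.06)
c=shot('scene','s1');P=cloud(c)
crop(c,150,130,330,260,'cs1',4.4)
X,Y,Z=P[...,0],P[...,1],P[...,2]
m=(abs(X-.622)<.03)&(abs(Y-.05)<.035)&(Z>.03)&(Z<.075)
print(m.sum(),np.median(P[m],0),P[m].min(0),P[m].max(0), c['img'][m][:8].tolist())
"
```

```text
t2.1 tcp [0.6215 0.0468 0.128 ] yawx 4.01 tz [-0.006  0.    -1.   ] F [-0.7 -1.3  0.5] open 0.70 g 0.0
shift mm [ 1.  -1.1 68. ] turn [-0.04  0.33  0.01]
41 [0.61856556 0.04779386 0.05139927] [0.61306091 0.04097552 0.03027266] [0.62949317 0.05809125 0.06485675] [[47, 42, 37], [30, 29, 28], [29, 29, 26], [57, 51, 46], [32, 28, 28], [21, 22, 23], [22, 20, 21], [24, 22, 21]]
```

View pics/cs1.png

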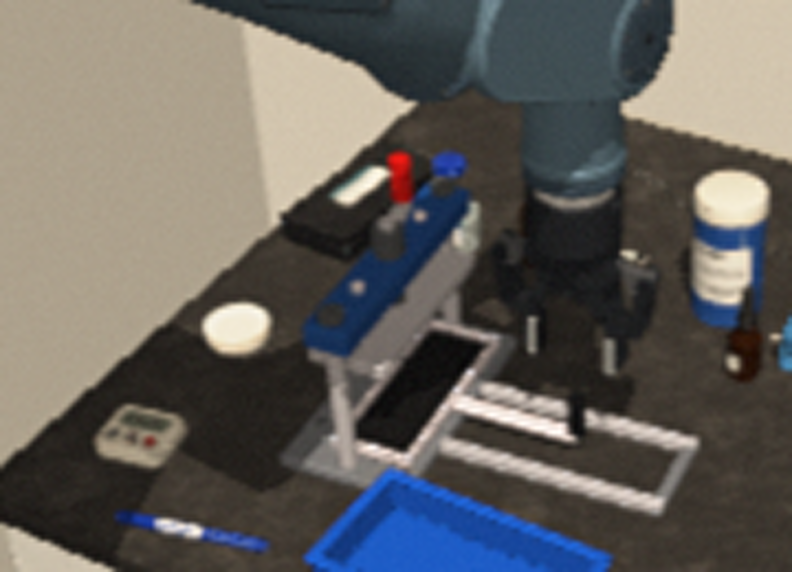

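The crop shows the open hand straight above the black post at (577,415), with the fingers on either side of it along the slide. I'll descend, grip and pull.

Request:
servo_tool(
  series="-0.4 0 0 0.04 0 0 0;-0.4 0 0 0.068 0 0 0;-0.4 0 0 0.068 0 0 0;0.9 0 0 0.068 0 0 0;0.9 0 0 0.068 0 0 0;0.9 0 0 0.068 0 0 0;0.9 0 0 0.068 0 0 0;0.9 0 0 0.068 0 0 0;0.9 0 0 0.068 0 0 0;0.9 0 0 0.068 0 0 0",
)

```text
time_s: 2.98
eef_pos: [0.6246, 0.0469, 0.0666]
eef_rot: [0.001, 0.999, 0.035, 0.002]
wrist_force: [-1.4, -0.4, 7.2]
opening: 0.157
grasp_force: 58.4
```

Request:
servo_tool(
  series="0.9 0 0.01 0 0 0 0;0.9 0 0.025 0 0 0 0;0.9 0 0.04 0 0 0 0;0.9 0 0.055 0 0 0 0;0.9 0 0.07 0 0 0 0;0.9 0 0.085 0 0 0 0;0.9 0 0.1 0 0 0 0;0.9 0 0.115 0 0 0 0;0.9 0 0.13 0 0 0 0;0.9 0 0.145 0 0 0 0;0.9 0 0.155 0 0 0 0;0.9 0 0.155 0 0 0 0",
)

```text
time_s: 3.98
eef_pos: [0.6375, -0.1105, 0.0666]
eef_rot: [0.002, 0.999, 0.034, 0.005]
wrist_force: [7.2, -0.3, 1.0]
opening: 0.163
grasp_force: 59.0
```

```bash
python3 -c "
from h import *
st()"
```

```text
t4.0 tcp [ 0.6375 -0.1105  0.0666] yawx 3.90 tz [ 0.01  -0.003 -1.   ] F [ 7.2 -0.3  1. ] open 0.16 g 59.0
```

Request:
servo_tool(
  series="-0.4 0 0 0 0 0 0;-0.4 0 0 0 0 0 0;-0.4 0 0 0 0 0 0;-0.4 0 0 -0.04 0 0 0;-0.4 0 0 -0.08 0 0 0;-0.4 -0.04 0 -0.09 0 0 0;-0.4 -0.08 0.01 -0.09 0 0 0;-0.4 -0.12 0.02 -0.09 0 0 0;-0.4 -0.16 0.03 -0.09 0 0 0;-0.4 -0.2 0.04 -0.09 0 0 0;-0.4 -0.208 0.04 -0.09 0 0 0;-0.4 -0.208 0.04 -0.09 0 0 0",
)

```text
time_s: 4.98
eef_pos: [0.4263, -0.1615, 0.1531]
eef_rot: [-0.0, 0.999, 0.034, -0.001]
wrist_force: [-0.4, 0.2, -0.2]
opening: 0.702
grasp_force: 0.0
```

```bash
python3 - <<'E'
from h import *
c=shot('top','t1');P=cloud(c);X,Y,Z=P[...,0],P[...,1],P[...,2]
hsv=cv2.cvtColor(c['img'],cv2.COLOR_RGB2HSV)
crop(c,190,160,390,300,'ct1',4)
# tray dark floor
f=(X>.5)&(X<.72)&(Y>-.02)&(Y<.09)&(Z>.012)&(Z<.036)&(hsv[...,2]<60)
n,l,s,cc=cv2.connectedComponentsWithStats(f.astype(np.uint8));i=1+s[1:,4].argmax();f=l==i
print('floor',f.sum(),cv2.minAreaRect((P[f][:,:2]*1000).astype(np.float32)),np.median(Z[f]),P[f].mean(0))
h=(abs(X-.637)<.03)&(abs(Y+.11)<.03)&(Z>.04)&(Z<.08);print('handle',h.sum(),np.median(P[h],0))
for n,q in dict(j2=(.433,-.163),j4=(.386,-.263),j3=(.471,-.309),turq=(.489,-.239)).items():
    m=(np.hypot(X-q[0],Y-q[1])<.03)&(Z>.058)&(Z<.07); w=P[m]
    if len(w)>5: print(n,len(w),w.mean(0).round(4),((w.min(0)+w.max(0))/2).round(4))
to(.433,-.163,.13)
E
```

```text
floor 372 ((645.0944213867188, 40.26815414428711), (112.57415771484375, 53.952457427978516), 4.29512357711792) 0.023893441009516625 [0.64136841 0.03951016 0.02383764]
handle 25 [ 0.63466172 -0.1093504   0.06168256]
j4 27 [ 0.3901 -0.2663  0.0622] [ 0.3889 -0.2658  0.0633]
t5.0 tcp [ 0.4282 -0.1618  0.1536] yawx 3.91 tz [ 0. -0. -1.] F [ 0.4 -0.2  0.5] open 0.71 g 0.0
shift mm [ 4.7  1.5 23.6] turn [ 0.01 -0.03 -0.09]
```

View pics/ct1.png

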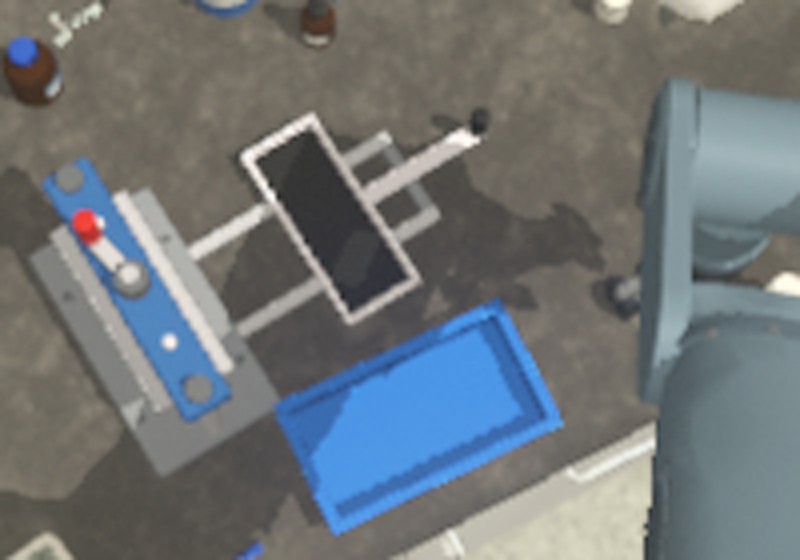

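The tray is out, its rim corners at crop (315,115), (243,155), (350,322), (420,278). The tote rim corners are at (497,302), (562,422), (335,532), (277,408).

```bash
cat >> h.py <<'E'
def ray(c,u,v,z):
    f=210/np.tan(np.radians(float(c['fovy']))/2); E=c['extrinsics']
    d=E[:3,:3]@np.array([(u-c['cx'])/f,(v-c['cy'])/f,1]); return (E[:3,3]+d*(z-E[2,3])/d[2])[:2]
E
python3 - <<'E'
from h import *
c=load('t1')
for n,z,q in (('tray',.029,[(315,115),(243,155),(350,322),(420,278)]),('tote',.04,[(497,302),(562,422),(335,532),(277,408)])):
    w=np.array([ray(c,190+(u-.5)/4,160+(v-.5)/4,z) for u,v in q]);print(n,w.round(4).tolist(),w.mean(0),cv2.minAreaRect((w*1000).astype(np.float32)))
w=ray(c,190+480/4,160+113/4,.062);print('handle',w)
w=ray(c,190+85/4,160+213/4,.232);print('knob',w)
w=ray(c,190+131/4,160+271/4,.199);print('hub',w)
c=load('top0')
for n,u,v in(('hub',180+243/5.7,170+333/5.7),):print(n,ray(c,u,v,.199))
E
```

```text
tray [[0.7119, 0.008], [0.708, 0.0795], [0.5351, 0.0655], [0.5417, -0.0044]] [0.62419429 0.03716186] ((624.47216796875, 36.84002685546875), (173.43621826171875, 71.55773162841797), 4.636359691619873)
tote [[0.4916, -0.0501], [0.3784, -0.049], [0.3844, 0.1571], [0.4962, 0.1531]] [0.43766144 0.05280229] ((437.98583984375, 52.422340393066406), (206.2049560546875, 113.21000671386719), 88.31401062011719)
handle [ 0.63808423 -0.11234487]
knob [0.65698621 0.22314982]
hub [0.6105136  0.21153723]
hub [0.60879383 0.21275393]
```

Request:
servo_tool(
  series="-0.4 0.005 0.001 0.03 0 0 0;-0.4 0.005 0.001 0.065 0 0 0;-0.4 0.005 0.001 0.1 0 0 0;-0.4 0.005 0.001 0.12 0 0 0;-0.4 0.005 0.001 0.12 0 0 0;0.6 0.005 0.001 0.12 0 0 0;0.6 0.005 0.001 0.12 0 0 0;0.6 0.005 0.001 0.12 0 0 0;0.6 0.005 0.001 0.12 0 0 0;0.6 0.005 0.001 0.12 0 0 0;0.6 0.005 0.001 0.12 0 0 0",
)

```text
time_s: 5.95
eef_pos: [0.4354, -0.1632, 0.035]
eef_rot: [0.001, 0.999, 0.035, 0.002]
wrist_force: [1.2, 2.0, 7.0]
opening: 0.355
grasp_force: 59.5
```

Request:
servo_tool(
  series="0.6 0 0 -0.02 0 0 0;0.6 0 0 -0.05 0 0 0;0.6 0 0 -0.08 0 0 0;0.6 0 0 -0.1 0 0 0;0.6 0 0 -0.1 0 0 0;0.6 0 0 -0.1 0 0 0",
)

```text
time_s: 6.45
eef_pos: [0.4346, -0.163, 0.1348]
eef_rot: [0.001, 0.999, 0.035, 0.002]
wrist_force: [-0.4, -0.6, -1.7]
opening: 0.355
grasp_force: 59.4
```

```bash
python3 - <<'E'
from h import *
to(.576,.033,.058)
c=shot('scene','s2');crop(c,280,210,380,290,'cs2',6)
E
```

```text
t6.5 tcp [ 0.4346 -0.163   0.1348] yawx 4.00 tz [ 0.003 -0.002 -1.   ] F [-0.4 -0.6 -1.7] open 0.36 g 59.4
shift mm [ 154.5 -185.8   76.8] turn [ 0.14 -0.17  0.  ]
```

View pics/cs2.png

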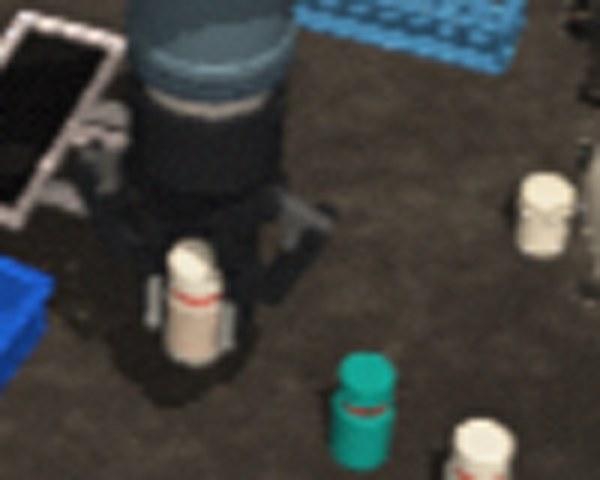

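The held jar is upright between the pads, at crop (193,300). I'll set it down in the near slot.

Request:
servo_tool(
  series="0.6 0.022 -0.027 0 0 0 0;0.6 0.044 -0.053 0 0 0 0;0.6 0.066 -0.08 0 0 0 0;0.6 0.088 -0.106 0 0 0 0;0.6 0.11 -0.133 0 0 0 0;0.6 0.132 -0.16 0 0 0 0;0.6 0.154 -0.186 0 0 0 0;0.6 0.154 -0.186 0 0 0 0;0.6 0.154 -0.186 0.03 0 0 0;0.6 0.154 -0.186 0.055 0 0 0;0.6 0.154 -0.186 0.07 0 0 0;0.6 0.154 -0.186 0.075 0 0 0",
)

```text
time_s: 7.5
eef_pos: [0.5718, 0.0341, 0.0565]
eef_rot: [-0.0, 0.999, 0.035, -0.004]
wrist_force: [-22.2, -0.2, 53.4]
opening: 0.355
grasp_force: 69.3
```

Request:
servo_tool(
  series="0.6 0 0 0 0 0 0;0.6 0 0 0 0 0 0;-0.3 0 0 0 0 0 0;-0.3 0 0 0 0 0 0;-0.3 0 0 0 0 0 0;-0.3 0 0 0 0 0 0;-0.3 0 0 -0.02 0 0 0;-0.3 0 0 -0.05 0 0 0;-0.3 0 0 -0.09 0 0 0;-0.3 0 0 -0.1 0 0 0;-0.3 0 0 -0.1 0 0 0",
)

```text
time_s: 8.42
eef_pos: [0.5773, 0.0336, 0.1627]
eef_rot: [0.001, 0.999, 0.035, 0.004]
wrist_force: [0.8, -0.5, 0.4]
opening: 0.654
grasp_force: 0.0
```

```bash
python3 - <<'E'
from h import *
c=shot('top','t2');P=cloud(c);X,Y,Z=P[...,0],P[...,1],P[...,2]
for n,q in dict(j4=(.387,-.264),j3=(.471,-.309),turq=(.489,-.239),pink=(.4,-.358)).items():
    m=(np.hypot(X-q[0],Y-q[1])<.03)&(Z>.057)&(Z<.072); w=P[m]
    if len(w)>5: print(n,len(w),w.mean(0).round(4),((w.min(0)+w.max(0))/2).round(4))
to(.387,-.264,.15)
E
```

```text
j4 54 [ 0.3857 -0.2636  0.0619] [ 0.3854 -0.2636  0.0632]
j3 52 [ 0.4709 -0.3082  0.063 ] [ 0.4712 -0.3089  0.0644]
turq 52 [ 0.4882 -0.2392  0.0619] [ 0.4894 -0.24    0.0636]
pink 51 [ 0.3986 -0.3581  0.0624] [ 0.3985 -0.3584  0.0632]
t8.5 tcp [0.5757 0.0338 0.1601] yawx 4.01 tz [ 0.004 -0.001 -1.   ] F [ 0.8 -0.2  0.1] open 0.65 g 0.0
shift mm [-209.1  283.9    9.5] turn [ 0.05 -0.24  0.01]
```

Request:
servo_tool(
  series="-0.3 -0.024 0.032 0 0 0 0;-0.3 -0.048 0.065 0 0 0 0;-0.3 -0.072 0.097 0 0 0 0;-0.3 -0.096 0.13 0 0 0 0;-0.3 -0.12 0.162 0 0 0 0;-0.3 -0.144 0.195 0 0 0 0;-0.3 -0.168 0.227 0 0 0 0;-0.3 -0.192 0.26 0 0 0 0;-0.3 -0.209 0.284 0.01 0 0 0;-0.3 -0.209 0.284 0.01 0 0 0;-0.3 -0.209 0.284 0.01 0 0 0",
)

```text
time_s: 9.38
eef_pos: [0.3839, -0.2641, 0.1462]
eef_rot: [-0.002, 0.999, 0.033, -0.001]
wrist_force: [0.4, 0.3, -0.6]
opening: 0.648
grasp_force: 0.0
```

```bash
python3 - <<'E'
from h import *
to(.3875,-.2645,.036)
E
```

```text
t9.4 tcp [ 0.3839 -0.2641  0.1462] yawx 3.79 tz [-0.003  0.003 -1.   ] F [ 0.4  0.3 -0.6] open 0.65 g 0.0
shift mm [  3.8   1.  110.2] turn [-0.19  0.14 -0.21]
```

Request:
servo_tool(
  series="-0.3 0.002 0.001 0.03 0 0 0;-0.3 0.002 0.001 0.065 0 0 0;-0.3 0.002 0.001 0.095 0 0 0;-0.3 0.002 0.001 0.112 0 0 0;-0.3 0.002 0.001 0.112 0 0 0;0.6 0.002 0.001 0.112 0 0 0;0.6 0.002 0.001 0.112 0 0 0;0.6 0.002 0.001 0.112 0 0 0;0.6 0.002 0.001 0.112 0 0 0;0.6 0.002 0.001 0.112 0 0 0;0.6 0.002 0.001 0.112 0 0 0",
)

```text
time_s: 10.3
eef_pos: [0.3884, -0.2653, 0.0373]
eef_rot: [0.001, 0.999, 0.035, 0.001]
wrist_force: [-0.2, 0.4, 4.0]
opening: 0.355
grasp_force: 59.4
```

Request:
servo_tool(
  series="0.6 0 0 -0.02 0 0 0;0.6 0 0 -0.05 0 0 0;0.6 0 0 -0.08 0 0 0;0.6 0 0 -0.1 0 0 0;0.6 0 0 -0.1 0 0 0;0.6 0 0 -0.1 0 0 0",
)

```text
time_s: 10.8
eef_pos: [0.3885, -0.2656, 0.1377]
eef_rot: [0.001, 0.999, 0.035, 0.001]
wrist_force: [-0.3, -0.7, -1.6]
opening: 0.354
grasp_force: 59.4
```

```bash
python3 - <<'E'
from h import *
to(.624,.037,.13)
E
```

```text
t10.8 tcp [ 0.3885 -0.2656  0.1377] yawx 4.00 tz [ 0.002 -0.003 -1.   ] F [-0.3 -0.7 -1.6] open 0.35 g 59.4
shift mm [ 256.  -285.4    7.4] turn [ 0.17 -0.13  0.  ]
```

Request:
servo_tool(
  series="0.6 0.025 -0.029 0 0 0 0;0.6 0.05 -0.057 0 0 0 0;0.6 0.075 -0.085 0 0 0 0;0.6 0.1 -0.113 0 0 0 0;0.6 0.125 -0.14 0 0 0 0;0.6 0.15 -0.168 0 0 0 0;0.6 0.175 -0.196 0 0 0 0;0.6 0.2 -0.224 0 0 0 0;0.6 0.225 -0.252 0 0 0 0;0.6 0.25 -0.28 0 0 0 0;0.6 0.256 -0.285 0 0 0 0;0.6 0.256 -0.285 0 0 0 0",
)

```text
time_s: 11.8
eef_pos: [0.6233, 0.0396, 0.1342]
eef_rot: [-0.0, 0.999, 0.037, -0.001]
wrist_force: [-1.0, -0.7, -0.1]
opening: 0.355
grasp_force: 59.5
```

Request:
servo_tool(
  series="0.6 0 0 0.03 0 0 0;0.6 0 0 0.055 0 0 0;0.6 0 0 0.067 0 0 0;0.6 0 0 0.07 0 0 0;0.6 0 0 0.073 0 0 0;0.6 0 0 0.073 0 0 0;0.6 0 0 0.073 0 0 0",
)

```text
time_s: 12.38
eef_pos: [0.6241, 0.0368, 0.0646]
eef_rot: [0.0, 0.999, 0.035, 0.001]
wrist_force: [0.3, -0.7, -0.5]
opening: 0.357
grasp_force: 59.5
```

```bash
python3 - <<'E'
from h import *
to(.624,.037,.0615)
E
```

```text
t12.4 tcp [0.6241 0.0368 0.0646] yawx 3.98 tz [ 0.002 -0.    -1.   ] F [ 0.3 -0.7 -0.5] open 0.36 g 59.5
shift mm [-0.1 -0.2  3.1] turn [ 0.03 -0.11 -0.02]
```

Not in contact yet. I'll lower 2 mm more, release, and go for jar_3.

Request:
servo_tool(
  series="0.6 0 0 0.001 0 0 0;0.6 0 0 0.002 0 0 0;0.6 0 0 0.002 0 0 0;-0.3 0 0 0.002 0 0 0;-0.3 0 0 0.002 0 0 0;-0.3 0 0 0.002 0 0 0;-0.3 0 0 0.002 0 0 0;-0.3 0 0 -0.02 0 0 0;-0.3 0 0 -0.06 0 0 0;-0.3 0 0 -0.09 0 0 0;-0.3 0 0 -0.09 0 0 0;-0.3 0 0 -0.09 0 0 0",
)

```text
time_s: 13.38
eef_pos: [0.6251, 0.0372, 0.1562]
eef_rot: [0.0, 0.999, 0.035, 0.003]
wrist_force: [0.0, -1.0, -0.7]
opening: 0.652
grasp_force: 0.0
```

Request:
servo_tool(
  series="-0.3 -0.015 0.03 0 0 0 0;-0.3 -0.03 0.06 0 0 0 0;-0.3 -0.045 0.09 0 0 0 0;-0.3 -0.06 0.12 0 0 0 0;-0.3 -0.075 0.155 0 0 0 0;-0.3 -0.09 0.19 0 0 0 0;-0.3 -0.105 0.225 0 0 0 0;-0.3 -0.12 0.26 0 0 0 0;-0.3 -0.135 0.295 0 0 0 0;-0.3 -0.15 0.325 0 0 0 0;-0.3 -0.177 0.335 0 0 0 0;-0.3 -0.177 0.335 0 0 0 0",
)

```text
time_s: 14.38
eef_pos: [0.466, -0.3113, 0.1512]
eef_rot: [-0.001, 0.999, 0.033, -0.002]
wrist_force: [0.9, 0.2, -0.5]
opening: 0.653
grasp_force: 0.0
```

```bash
python3 - <<'E'
from h import *
c=shot('top','t3');P=cloud(c);X,Y,Z=P[...,0],P[...,1],P[...,2]
for n,q in dict(T4=(.624,.037),T2=(.576,.033),j3=(.471,-.309)).items():
    m=(np.hypot(X-q[0],Y-q[1])<.022)&(Z>.05)&(Z<.105); w=P[m]
    if len(w)>5: print(n,len(w),w.mean(0).round(4),((w.min(0)+w.max(0))/2).round(4),np.sort(w[:,2])[-20:].mean().round(4))
to(.472,-.309,.036)
E
```

```text
T4 87 [0.6172 0.0383 0.0773] [0.6196 0.0369 0.0713] 0.0888
T2 20 [0.5643 0.0434 0.0858] [0.5631 0.0438 0.0852] 0.0858
t14.4 tcp [ 0.4676 -0.3099  0.1514] yawx 3.78 tz [-0.003  0.003 -1.   ] F [ 0.3 -0.3 -0.7] open 0.65 g 0.0
shift mm [  4.8  -0.3 115.4] turn [-0.16  0.15 -0.22]
```

Request:
servo_tool(
  series="-0.3 0.003 -0.001 0.03 0 0 0;-0.3 0.003 -0.001 0.065 0 0 0;-0.3 0.003 -0.001 0.095 0 0 0;-0.3 0.003 -0.001 0.116 0 0 0;-0.3 0.003 -0.001 0.116 0 0 0;0.6 0.003 -0.001 0.116 0 0 0;0.6 0.003 -0.001 0.116 0 0 0;0.6 0.003 -0.001 0.116 0 0 0;0.6 0.003 -0.001 0.116 0 0 0;0.6 0.003 -0.001 0.116 0 0 0;0.6 0.003 -0.001 0.116 0 0 0",
)

```text
time_s: 15.35
eef_pos: [0.4736, -0.3084, 0.0384]
eef_rot: [0.001, 0.999, 0.035, 0.001]
wrist_force: [-0.2, -0.2, 3.9]
opening: 0.353
grasp_force: 59.5
```

Request:
servo_tool(
  series="0.6 0 0 -0.02 0 0 0;0.6 0 0 -0.05 0 0 0;0.6 0 0 -0.08 0 0 0;0.6 0 0 -0.1 0 0 0;0.6 0 0 -0.1 0 0 0;0.6 0 0 -0.1 0 0 0",
)

```text
time_s: 15.85
eef_pos: [0.4738, -0.3087, 0.139]
eef_rot: [0.001, 0.999, 0.035, 0.001]
wrist_force: [-0.6, -0.9, -0.3]
opening: 0.354
grasp_force: 59.4
```

```bash
python3 - <<'E'
from h import *
c=shot('scene','s3');P=cloud(c);X,Y,Z=P[...,0],P[...,1],P[...,2]
cv2.imwrite('pics/cs3.png',np.vstack([cv2.resize(c['img'][160:230,200:320,::-1],None,fx=6,fy=6,interpolation=3)]))
to(.672,.041,.14)
E
```

```text
t15.9 tcp [ 0.473  -0.3079  0.1374] yawx 4.00 tz [ 0. -0. -1.] F [-0.6 -0.6 -1.4] open 0.36 g 59.4
shift mm [ 222.9 -334.1   -2.7] turn [ 0.02 -0.02  0.  ]
```

View pics/cs3.png

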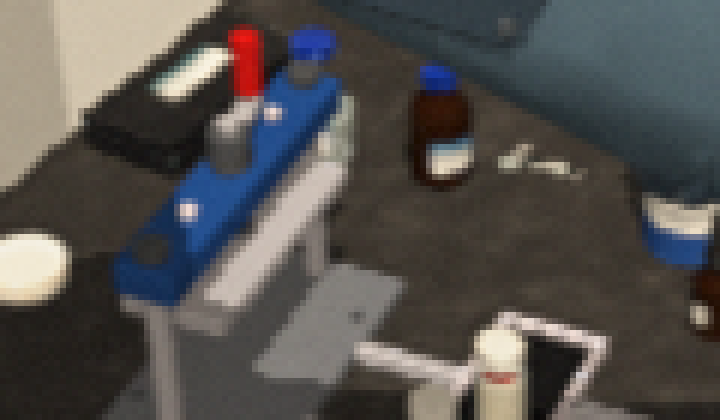

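Both jars stand in the tray at crop (500,370) and (430,400). The platen edge shows at (280,240). I'm carrying jar_3 over.

Request:
servo_tool(
  series="0.6 0.02 -0.03 0 0 0 0;0.6 0.04 -0.06 0 0 0 0;0.6 0.06 -0.09 0 0 0 0;0.6 0.08 -0.12 0 0 0 0;0.6 0.1 -0.15 0 0 0 0;0.6 0.12 -0.18 0 0 0 0;0.6 0.14 -0.21 0 0 0 0;0.6 0.16 -0.24 0 0 0 0;0.6 0.18 -0.27 0 0 0 0;0.6 0.2 -0.3 0 0 0 0;0.6 0.223 -0.334 0 0 0 0;0.6 0.223 -0.334 0 0 0 0",
)

```text
time_s: 16.9
eef_pos: [0.6732, 0.0475, 0.135]
eef_rot: [-0.001, 0.999, 0.037, -0.001]
wrist_force: [-0.2, -0.9, 0.1]
opening: 0.353
grasp_force: 59.5
```

Request:
servo_tool(
  series="0.6 0 0 0.03 0 0 0;0.6 0 0 0.055 0 0 0;0.6 0 0 0.067 0 0 0;0.6 0 0 0.07 0 0 0;0.6 0 0 0.073 0 0 0;0.6 0 0 0.074 0 0 0;0.6 0 0 0.074 0 0 0",
)

```text
time_s: 17.48
eef_pos: [0.6727, 0.0405, 0.064]
eef_rot: [0.0, 0.999, 0.035, 0.001]
wrist_force: [0.2, -0.3, -0.5]
opening: 0.355
grasp_force: 59.7
```

```bash
python3 - <<'E'
from h import *
to(.672,.041,.0625)
E
```

```text
t17.5 tcp [0.6727 0.0405 0.064 ] yawx 3.98 tz [ 0.001 -0.    -1.   ] F [ 0.2 -0.3 -0.5] open 0.36 g 59.7
shift mm [-0.7 -0.6  1.5] turn [ 0.01 -0.06 -0.02]
```

Request:
servo_tool(
  series="0.6 0 0 0.001 0 0 0;0.6 0 0 0.001 0 0 0;-0.3 0 0 0.001 0 0 0;-0.3 0 0 0.001 0 0 0;-0.3 0 0 0.001 0 0 0;-0.3 0 0 0.001 0 0 0;-0.3 0 0 -0.02 0 0 0;-0.3 0 0 -0.06 0 0 0;-0.3 0 0 -0.08 0 0 0;-0.3 0 0 -0.08 0 0 0",
)

```text
time_s: 18.32
eef_pos: [0.6759, 0.0405, 0.1501]
eef_rot: [0.001, 0.999, 0.035, 0.005]
wrist_force: [0.2, -0.1, 1.5]
opening: 0.651
grasp_force: 0.0
```

Request:
servo_tool(
  series="-0.4 -0.01 0.03 0 0 0 0;-0.4 -0.02 0.06 0 0 0 0;-0.4 -0.03 0.09 0 0 0 0;-0.4 -0.04 0.12 0 0 0 0;-0.4 -0.046 0.148 0 0 0 0;-0.4 -0.046 0.148 0 0 0 0;-0.4 -0.046 0.148 0 0 0 0",
)

```text
time_s: 18.9
eef_pos: [0.6362, -0.1116, 0.1429]
eef_rot: [-0.0, 0.999, 0.033, -0.0]
wrist_force: [-0.1, 0.3, 0.2]
opening: 0.699
grasp_force: 0.0
```

```bash
python3 - <<'E'
from h import *
c=shot('top','t4');s=shot('scene','s4')
a=cv2.resize(c['img'][170:270,200:330,::-1],None,fx=5.5,fy=5.5,interpolation=3)[:, :715]
b=cv2.resize(s['img'][170:240,210:330,::-1],(715,417),interpolation=3)
a=cv2.resize(a,(400,308));b=cv2.resize(b,(400,233));cv2.imwrite('pics/m4.png',np.vstack([a,b]))
to(.6375,-.1115,.066)
E
```

```text
t19.0 tcp [ 0.6365 -0.1094  0.1428] yawx 4.00 tz [-0.001  0.001 -1.   ] F [0.3 0.2 1. ] open 0.70 g 0.0
shift mm [ 0.9  2.2 76.8] turn [-0.04  0.03  0.  ]
```

View pics/m4.png

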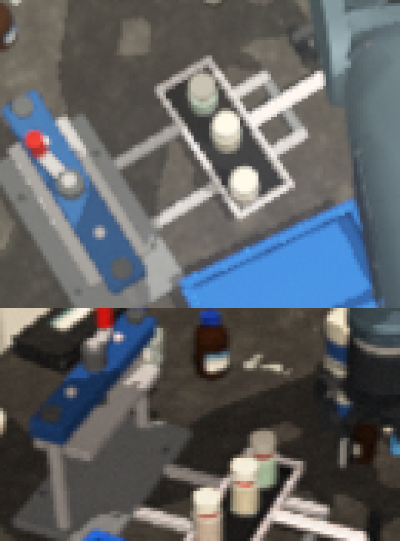

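All three jars stand in the tray, at (203,95), (226,130), (243,185). I'll check positions and the platen clearance numerically.

```bash
python3 - <<'E'
from h import *
c=load('t4');P=cloud(c);X,Y,Z=P[...,0],P[...,1],P[...,2]
m=(X>.52)&(X<.72)&(Y>-.01)&(Y<.09)&(Z>.076)&(Z<.1)
n,l,s,cc=cv2.connectedComponentsWithStats(m.astype(np.uint8))
C=np.array([.624,.037])
for i in range(1,n):
    w=P[l==i]
    if len(w)>8:
        ctr=(w.min(0)+w.max(0))/2; top=w[w[:,2]>.082]; print(len(w),ctr.round(4),'a,b',((ctr[:2]-C)@A).round(4),((ctr[:2]-C)@B).round(4),'ztop',np.median(top[:,2]).round(4))
# platen top strips
AX2=np.array([.610,.2125]);a=(P[...,:2]-AX2)@A;b=(P[...,:2]-AX2)@B
for lo,hi in((.024,.033),(-.033,-.024)):
    k=(abs(a)<.07)&(b>lo)&(b<hi)&(Z>.09)&(Z<.13);print('platen top',k.sum(),np.median(Z[k]) if k.sum() else 0)
k=(abs(a)<.1)&(abs(b)<.015)&(Z>.16)&(Z<.18);print('beam top',np.median(Z[k]))
d=(abs(a-.0)<.1)&(abs(b-.06)<.01);print('base plate z',np.median(Z[d]))
# scene cam: front face of platen
s=load('s4');P=cloud(s);Z=P[...,2];a=(P[...,:2]-AX2)@A;b=(P[...,:2]-AX2)@B
k=(abs(a)<.075)&(b>.03)&(b<.045)&(Z>.07)&(Z<.135)
v,u=np.where(k);print(k.sum())
print(np.histogram(Z[k],bins=np.arange(.07,.136,.004)))
E
```

```text
59 [0.6705 0.0396 0.0848] a,b 0.0465 0.0007 ztop 0.0855
61 [0.6201 0.0366 0.0864] a,b -0.0039 0.0001 ztop 0.0862
62 [0.5554 0.0482 0.0851] a,b -0.0677 -0.0159 ztop 0.0862
platen top 118 0.11685765734437403
platen top 122 0.11806604196378301
beam top 0.16650363326405992
base plate z 0.006623450327806202
55
(array([ 0,  0,  0,  0,  0,  0,  0,  0,  0, 11, 22, 13,  9,  0,  0,  0]), array([0.07 , 0.074, 0.078, 0.082, 0.086, 0.09 , 0.094, 0.098, 0.102,
       0.106, 0.11 , 0.114, 0.118, 0.122, 0.126, 0.13 , 0.134]))
```

Request:
servo_tool(
  series="-0.4 0.001 0.001 0.035 0 0 0;-0.4 0.001 0.001 0.06 0 0 0;-0.4 0.001 0.001 0.073 0 0 0;-0.4 0.001 0.001 0.073 0 0 0;0.9 0.001 0.001 0.073 0 0 0;0.9 0.001 0.001 0.073 0 0 0;0.9 0.001 0.001 0.073 0 0 0;0.9 0.001 0.001 0.073 0 0 0;0.9 0.001 0.001 0.073 0 0 0;0.9 0.001 0.001 0.073 0 0 0;0.9 0.001 0.001 0.073 0 0 0",
)

```text
time_s: 19.92
eef_pos: [0.6391, -0.1112, 0.0725]
eef_rot: [0.0, 0.999, 0.035, 0.002]
wrist_force: [-1.1, 1.3, 7.2]
opening: 0.159
grasp_force: 58.6
```

Request:
servo_tool(
  series="0.9 0 -0.004 0 0 0 0;0.9 0 -0.012 0 0 0 0;0.9 0 -0.022 0 0 0 0;0.9 0 -0.032 0 0 0 0;0.9 0 -0.042 0 0 0 0;0.9 0 -0.052 0 0 0 0;0.9 0 -0.062 0 0 0 0;0.9 0 -0.072 0 0 0 0;0.9 0 -0.08 0 0 0 0;0.9 0 -0.085 0 0 0 0;0.9 0 -0.085 0 0 0 0",
)

```text
time_s: 20.83
eef_pos: [0.6321, -0.0256, 0.0724]
eef_rot: [0.0, 0.999, 0.035, 0.0]
wrist_force: [-4.7, 1.0, 10.2]
opening: 0.161
grasp_force: 59.2
```

```bash
python3 - <<'E'
from h import *
p,_=st(); print((p[:2]-np.array([.61,.2125]))@B,(p[:2]-np.array([.61,.2125]))@A)
E
```

```text
t20.8 tcp [ 0.6321 -0.0256  0.0724] yawx 4.06 tz [ 0.001 -0.    -1.   ] F [-4.7  1.  10.2] open 0.16 g 59.2
0.23903821207964682 0.005396939805447386
```

Request:
servo_tool(
  series="0.9 0 -0.004 0 0 0 0;0.9 0 -0.012 0 0 0 0;0.9 0 -0.022 0 0 0 0;0.9 0 -0.032 0 0 0 0;0.9 0 -0.042 0 0 0 0;0.9 0 -0.052 0 0 0 0;0.9 0 -0.062 0 0 0 0;0.9 0 -0.072 0 0 0 0;0.9 0 -0.08 0 0 0 0;0.9 0 -0.085 0 0 0 0;0.9 0 -0.088 0 0 0 0;0.9 0 -0.088 0 0 0 0",
)

```text
time_s: 21.83
eef_pos: [0.6249, 0.0621, 0.0724]
eef_rot: [0.0, 0.999, 0.035, -0.001]
wrist_force: [-9.6, 1.1, 13.9]
opening: 0.154
grasp_force: 59.6
```

```bash
python3 - <<'E'
from h import *
p,_=st(); print((p[:2]-np.array([.61,.2125]))@B,(p[:2]-np.array([.61,.2125]))@A)
E
```

```text
t21.8 tcp [0.6249 0.0621 0.0724] yawx 4.05 tz [-0.002 -0.    -1.   ] F [-9.6  1.1 13.9] open 0.15 g 59.6
0.1510634816251823 0.004345201982428309
```

Request:
servo_tool(
  series="0.9 -0.002 -0.001 0 0 0 0;0.9 -0.003 -0.002 0 0 0 0;0.9 -0.003 -0.003 0 0 0 0;0.9 -0.003 -0.003 0 0 0 0",
)

```text
time_s: 22.17
eef_pos: [0.6245, 0.0641, 0.0724]
eef_rot: [0.0, 0.999, 0.035, 0.002]
wrist_force: [1.9, -0.4, 7.6]
opening: 0.157
grasp_force: 59.0
```

Request:
servo_tool(
  series="0.9 0 -0.001 0 0 0 0;0.9 0 -0.003 0 0 0 0;0.9 0 -0.003 0 0 0 0",
)

```text
time_s: 22.42
eef_pos: [0.6244, 0.0655, 0.0725]
eef_rot: [0.002, 0.999, 0.035, 0.002]
wrist_force: [1.5, -6.7, 8.1]
opening: 0.157
grasp_force: 59.1
```

Request:
servo_tool(
  series="-0.3 0 0.003 0 0 0 0;-0.3 0 0.003 0 0 0 0;-0.3 0 0.003 0 0 0 0;-0.3 0 0.003 0 0 0 0;-0.3 0 0.003 -0.04 0 0 0;-0.3 0 0.003 -0.08 0 0 0;-0.3 0 0.003 -0.12 0 0 0;-0.3 0 0.003 -0.16 0 0 0;-0.3 0 0.003 -0.2 0 0 0;-0.3 0 0.003 -0.21 0 0 0;-0.3 0 0.003 -0.21 0 0 0",
)

```text
time_s: 23.33
eef_pos: [0.6244, 0.0646, 0.2854]
eef_rot: [0.0, 0.999, 0.035, 0.004]
wrist_force: [0.3, 0.5, 0.2]
opening: 0.65
grasp_force: 0.0
```

```bash
python3 - <<'E'
from h import *
for tag,zt in(('t4',.232),('t1',.232)):
    c=load(tag);hsv=cv2.cvtColor(c['img'],cv2.COLOR_RGB2HSV)
    m=((hsv[...,0]<8)|(hsv[...,0]>172))&(hsv[...,1]>140)&(hsv[...,2]>80); m[:190]=0;m[235:]=0;m[:,:195]=0;m[:,225:]=0
    v,u=np.where(m); W=np.array([ray(c,a,b,zt) for a,b in zip(u,v)])
    print(tag,len(u),u.min(),u.max(),v.min(),v.max(),'plane min/max',W.min(0).round(4),W.max(0).round(4))
c=shot('scene','s5');P=cloud(c);X,Y,Z=P[...,0],P[...,1],P[...,2]
hsv=cv2.cvtColor(c['img'],cv2.COLOR_RGB2HSV)
m=((hsv[...,0]<8)|(hsv[...,0]>172))&(hsv[...,1]>140)&(Z>.18)&(Z<.26)&(Y>.15)
v,u=np.where(m);w=P[m];print('scene',len(w),np.median(w,0).round(4),w.min(0).round(4),w.max(0).round(4),u.min(),u.max(),v.min(),v.max())
for z in(.211,.232): print(z,ray(c,(u.min()+u.max())/2,v.min(),z),ray(c,(u.min()+u.max())/2,v.mean(),z))
to(.6545,.225,.28)
E
```

```text
t4 36 208 214 213 220 plane min/max [0.6371 0.2208] [0.6608 0.2353]
t1 35 208 214 213 220 plane min/max [0.6385 0.2208] [0.6608 0.2353]
scene 50 [0.6474 0.2239 0.2129] [0.0633 0.2179 0.1907] [0.6581 0.491  0.2332] 53 242 165 247
0.211 [0.52238286 0.55284728] [0.48977576 0.52317834]
0.232 [0.49943801 0.52605318] [0.46766566 0.49714378]
t23.4 tcp [0.6231 0.0646 0.2821] yawx 4.03 tz [ 0.003 -0.    -1.   ] F [ 0.8 -0.1 -0.9] open 0.65 g 0.0
shift mm [  42.6 -157.8    2.2] turn [ 0.02 -0.2   0.03]
```

Request:
servo_tool(
  series="0 0.01 -0.04 0 0 0 0;0 0.02 -0.08 0 0 0 0;0 0.03 -0.12 0 0 0 0;0 0.041 -0.16 0 0 0 0;0 0.041 -0.16 0 0 0 0;0 0.041 -0.16 0 0 0 0",
)

```text
time_s: 23.88
eef_pos: [0.6505, 0.2294, 0.2763]
eef_rot: [0.0, 0.999, 0.037, -0.003]
wrist_force: [0.0, 0.2, -0.0]
opening: 0.499
grasp_force: 0.0
```

Request:
servo_tool(
  series="0 0 0 0.02 0 0 0;0 0 0 0.04 0 0 0;0 0 0 0.055 0 0 0;0 0 0 0.055 0 0 0;0.9 0 0 0.055 0 0 0;0.9 0 0 0.055 0 0 0;0.9 0 0 0.055 0 0 0;0.9 0 0 0.055 0 0 0;0.9 0 0 0.055 0 0 0",
)

```text
time_s: 24.63
eef_pos: [0.6524, 0.2264, 0.2259]
eef_rot: [0.0, 0.999, 0.035, 0.0]
wrist_force: [0.2, -0.3, -2.1]
opening: 0.187
grasp_force: 58.8
```

```bash
python3 - <<'E'
from h import *
p,_=st(); print((p[:2]-np.array([.61,.2135])))
c=shot('scene','s6');crop(c,190,120,310,210,'cs6',6)
E
```

```text
t24.6 tcp [0.6524 0.2264 0.2259] yawx 3.99 tz [ 0.001 -0.    -1.   ] F [ 0.2 -0.3 -2.1] open 0.19 g 58.8
[0.04239672 0.01293687]
```

View pics/cs6.png

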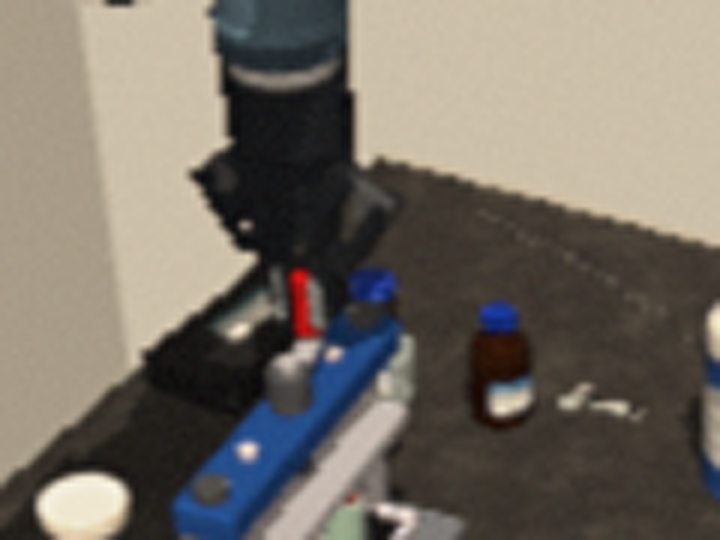

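The hand holds the red knob, crop (300,300). First half turn clockwise, slowly.

Request:
servo_tool(
  series="0.9 0.0011 0.0117 0 0 0 0;0.9 -0.0008 0.0233 0 0 0 0;0.9 -0.0057 0.034 0 0 0 0;0.9 -0.0132 0.043 0 0 0 0;0.9 -0.0227 0.0499 0 0 0 0;0.9 -0.0337 0.054 0 0 0 0;0.9 -0.0454 0.0551 0 0 0 0;0.9 -0.057 0.0532 0 0 0 0;0.9 -0.0677 0.0483 0 0 0 0;0.9 -0.0768 0.0408 0 0 0 0;0.9 -0.0836 0.0313 0 0 0 0;0.9 -0.0877 0.0202 0 0 0 0",
)

```text
time_s: 25.68
eef_pos: [0.5663, 0.1997, 0.2259]
eef_rot: [0.0, 0.999, 0.034, 0.001]
wrist_force: [6.7, 0.0, -5.5]
opening: 0.192
grasp_force: 59.3
```

Request:
servo_tool(
  series="0.9 0 0 0 0 0 0;0.9 0 0 0 0 0 0",
)

```text
time_s: 25.85
eef_pos: [0.5661, 0.2008, 0.2258]
eef_rot: [-0.0, 0.999, 0.035, 0.001]
wrist_force: [1.5, 1.6, -0.4]
opening: 0.195
grasp_force: 59.7
```

```bash
python3 - <<'E'
from h import *
p,_=st(); print((p[:2]-np.array([.61,.2135])))
c=shot('scene','s7');crop(c,200,150,280,210,'cs7',8)
P=cloud(c);Z=P[...,2];AX2=np.array([.610,.2145]);a=(P[...,:2]-AX2)@A;b=(P[...,:2]-AX2)@B
k=(abs(a)<.08)&(b>.028)&(b<.045)&(Z>.07)&(Z<.135)
print(k.sum(),np.histogram(Z[k],bins=np.arange(.07,.136,.004))[0])
E
```

```text
t25.9 tcp [0.5661 0.2008 0.2258] yawx 4.04 tz [ 0.001  0.    -1.   ] F [ 1.5  1.6 -0.4] open 0.19 g 59.7
[-0.04392319 -0.0127279 ]
92 [ 0  0  0  0  0  0  0  5 18 22 35 12  0  0  0  0]
```

View pics/cs7.png

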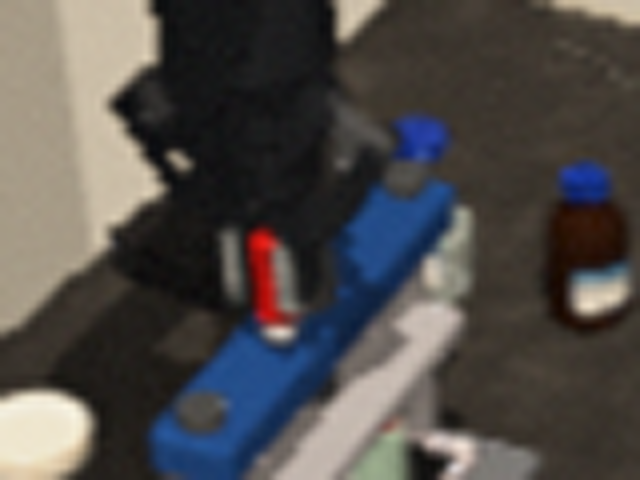

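The knob went half a turn round at low force and the platen moved down. To know where contact is, I'll measure the platen's underside from brightness profiles on its front plane, calibrated against the tray rim.

```bash
cat >> h.py <<'E'
def prof(c,b,zs,a0=-.06,a1=.06,ax=(.610,.2145),yaw=4.6,chan=None):
    t=np.radians(yaw);Aa=np.array([np.cos(t),np.sin(t)]);Bb=np.array([np.sin(t),-np.cos(t)])
    f=210/np.tan(np.radians(float(c['fovy']))/2);E=np.linalg.inv(c['extrinsics'])
    aa=np.linspace(a0,a1,80); out=[]
    for z in zs:
        q=np.array([[*(np.array(ax)+a*Aa+b*Bb),z] for a in aa])@E[:3,:3].T+E[:3,3]
        u=(q[:,0]/q[:,2]*f+c['cx']).astype(np.float32);v=(q[:,1]/q[:,2]*f+c['cy']).astype(np.float32)
        out.append(cv2.remap(c['img'].astype(np.float32).mean(2),u[None],v[None],1)[0].mean())
    return np.array(out)
E
python3 - <<'E'
from h import *
zs=np.arange(.008,.180,.002)
for tag in('s4','s5','s7'):
    c=load(tag); print(tag)
    for a0,a1 in((-.07,0),(0,.07)):
        print(a0,' '.join(f'{int(1000*z+.5)}:{int(x)}' for z,x in zip(zs,prof(c,.036,zs,a0,a1)) if z<.042 or .084<z<.13))
    print('beam',' '.join(f'{int(1000*z+.5)}:{int(x)}' for z,x in zip(zs,prof(c,.021,zs,-.08,.08)) if z>.125))
E
```

```text
s4
-0.07 8:87 10:84 12:82 14:79 16:77 18:76 20:75 22:75 24:75 26:75 28:75 30:75 32:75 34:75 36:74 38:75 40:75 86:74 88:74 90:74 92:74 94:74 96:74 98:74 100:75 102:77 104:80 106:83 108:87 110:91 112:96 114:100 116:104 118:108 120:111 122:113 124:114 126:114 128:114
0 8:74 10:74 12:74 14:74 16:74 18:74 20:74 22:74 24:75 26:75 28:75 30:74 32:74 34:74 36:74 38:75 40:75 86:89 88:89 90:88 92:87 94:85 96:84 98:82 100:82 102:84 104:86 106:90 108:95 110:102 112:110 114:119 116:129 118:138 120:146 122:153 124:158 126:161 128:162
beam 126:133 128:131 130:127 132:123 134:119 136:114 138:108 140:100 142:91 144:80 146:68 148:59 150:52 152:48 154:47 156:47 158:50 160:53 162:57 164:61 166:65 168:69 170:71 172:72 174:73 176:73 178:73
s5
-0.07 8:126 10:126 12:128 14:133 16:141 18:150 20:161 22:173 24:183 26:189 28:189 30:183 32:168 34:146 36:118 38:88 40:62 86:158 88:161 90:163 92:164 94:164 96:162 98:159 100:153 102:145 104:137 106:131 108:128 110:129 112:135 114:143 116:154 118:166 120:176 122:184 124:190 126:192 128:193
0 8:154 10:152 12:150 14:147 16:146 18:148 20:153 22:161 24:170 26:176 28:179 3
[... 477 characters left out ...]
181 28:181 30:174 32:160 34:138 36:111 38:83 40:58 86:151 88:153 90:155 92:155 94:154 96:150 98:145 100:138 102:131 104:126 106:126 108:130 110:139 112:150 114:161 116:171 118:178 120:182 122:184 124:184 126:184 128:184
0 8:147 10:146 12:143 14:141 16:140 18:141 20:146 22:153 24:161 26:168 28:170 30:167 32:157 34:140 36:118 38:97 40:80 86:101 88:101 90:100 92:98 94:96 96:93 98:92 100:93 102:97 104:104 106:114 108:126 110:139 112:152 114:164 116:173 118:180 120:184 122:185 124:184 126:183 128:180
beam 126:137 128:127 130:119 132:112 134:106 136:102 138:97 140:91 142:83 144:74 146:64 148:56 150:50 152:47 154:46 156:47 158:50 160:53 162:58 164:62 166:66 168:68 170:70 172:70 174:70 176:69 178:68
```

Request:
servo_tool(
  series="0.9 -0.0011 -0.0117 0 0 0 0;0.9 0.0008 -0.0233 0 0 0 0;0.9 0.0057 -0.034 0 0 0 0;0.9 0.0132 -0.043 0 0 0 0;0.9 0.0227 -0.0499 0 0 0 0;0.9 0.0337 -0.054 0 0 0 0;0.9 0.0454 -0.0551 0 0 0 0;0.9 0.057 -0.0532 0 0 0 0;0.9 0.0677 -0.0483 0 0 0 0;0.9 0.0768 -0.0408 0 0 0 0;0.9 0.0836 -0.0313 0 0 0 0;0.9 0.0877 -0.0202 0 0 0 0",
)

```text
time_s: 26.9
eef_pos: [0.6525, 0.2271, 0.2257]
eef_rot: [-0.0, 0.999, 0.035, -0.001]
wrist_force: [-8.7, -1.1, 8.3]
opening: 0.19
grasp_force: 60.8
```

Request:
servo_tool(
  series="0.9 0.0011 0.0117 0 0 0 0;0.9 -0.0008 0.0233 0 0 0 0;0.9 -0.0057 0.034 0 0 0 0;0.9 -0.0132 0.043 0 0 0 0;0.9 -0.0227 0.0499 0 0 0 0;0.9 -0.0337 0.054 0 0 0 0;0.9 -0.0454 0.0551 0 0 0 0;0.9 -0.057 0.0532 0 0 0 0;0.9 -0.0677 0.0483 0 0 0 0;0.9 -0.0768 0.0408 0 0 0 0;0.9 -0.0836 0.0313 0 0 0 0;0.9 -0.0877 0.0202 0 0 0 0",
)

```text
time_s: 27.9
eef_pos: [0.566, 0.2011, 0.2258]
eef_rot: [0.0, 0.999, 0.035, 0.0]
wrist_force: [3.1, 0.2, 1.3]
opening: 0.19
grasp_force: 60.2
```

Request:
servo_tool(
  series="0.9 0 0 0 0 0 0;0.9 0 0 0 0 0 0",
)

```text
time_s: 28.07
eef_pos: [0.5658, 0.202, 0.2258]
eef_rot: [-0.0, 0.999, 0.036, 0.0]
wrist_force: [-1.5, 0.0, 6.3]
opening: 0.187
grasp_force: 60.7
```

```bash
python3 - <<'E'
from h import *
p,_=st(); print((p[:2]-np.array([.61,.2135])))
c=shot('scene','s8');P=cloud(c);Z=P[...,2]
t=np.radians(4.6);A=np.array([np.cos(t),np.sin(t)]);B=np.array([np.sin(t),-np.cos(t)])
for tag,tr in(('s4',0),('s5',0),('s7',.5),('s8',1.5)):
    P=cloud(load(tag));Z=P[...,2];a=(P[...,:2]-np.array([.61,.2145]))@A;b=(P[...,:2]-np.array([.61,.2145]))@B
    k=(abs(a)<.08)&(b>.03)&(b<.042)&(Z>.06)&(Z<.135)
    zz=np.sort(Z[k]+.01*tr);print(tag,k.sum(),'5/25/50/75%',np.percentile(zz,[2,5,10,25,50,75,95]).round(4))
    k=(abs(a)<.08)&(b>.015)&(b<.03)&(Z>.09-.01*tr)&(Z<.135);print('   top',k.sum(),np.median(Z[k]+.01*tr).round(4))
    zs=np.arange(.07,.13,.002);print(' '.join(f'{int(1000*z+.5)}:{int(x)}' for z,x in zip(zs,prof(load(tag),.035,zs,-.08,-.0))))
E
```

```text
t28.1 tcp [0.5658 0.202  0.2258] yawx 4.12 tz [ 0.     0.001 -1.   ] F [-1.5  0.   6.3] open 0.19 g 60.7
[-0.04420088 -0.01145013]
s4 80 5/25/50/75% [0.1052 0.1064 0.108  0.1111 0.1141 0.1173 0.1198]
   top 108 0.1173
70:74 72:74 74:74 76:74 78:74 80:74 82:74 84:74 86:74 88:74 90:74 92:74 94:74 96:74 98:75 100:76 102:79 104:82 106:86 108:91 110:96 112:100 114:104 116:107 118:110 120:112 122:113 124:114 126:114 128:114
s5 81 5/25/50/75% [0.1055 0.1064 0.1079 0.1103 0.1145 0.1174 0.1189]
   top 108 0.1175
70:105 72:114 74:122 76:130 78:138 80:145 82:151 84:155 86:159 88:162 90:163 92:164 94:163 96:160 98:155 100:148 102:141 104:134 106:131 108:130 110:134 112:142 114:152 116:164 118:174 120:183 122:188 124:191 126:193 128:193
s7 81 5/25/50/75% [0.106  0.1067 0.1074 0.1102 0.1143 0.1177 0.12  ]
   top 107 0.1175
70:99 72:108 74:116 76:124 78:131 80:137 82:143 84:148 86:152 88:154 90:155 92:154 94:151 96:146 98:140 100:134 102:128 104:126 106:130 108:137 110:148 112:159 114:169 116:176 118:181 120:183 122:184 124:184 126:184 128:184
s8 79 5/25/50/75% [0.1042 0.1061 0.1077 0.1107 0.1135 0.1179 0.1197]
   top 113 0.1176
70:100 72:108 74:117 76:124 78:131 80:136 82:139 84:140 86:138 88:135 90:131 92:127 94:127 96:131 98:139 100:149 102:159 104:169 106:176 108:181 110:183 112:184 114:184 116:184 118:184 120:184 122:184 124:184 126:184 128:184
```

Request:
servo_tool(
  series="0.9 -0.0011 -0.0117 0 0 0 0;0.9 0.0008 -0.0233 0 0 0 0;0.9 0.0057 -0.034 0 0 0 0;0.9 0.0132 -0.043 0 0 0 0;0.9 0.0227 -0.0499 0 0 0 0;0.9 0.0337 -0.054 0 0 0 0;0.9 0.0454 -0.0551 0 0 0 0;0.9 0.057 -0.0532 0 0 0 0;0.9 0.0677 -0.0483 0 0 0 0;0.9 0.0768 -0.0408 0 0 0 0;0.9 0.0836 -0.0313 0 0 0 0;0.9 0.0877 -0.0202 0 0 0 0",
)

```text
time_s: 29.12
eef_pos: [0.6524, 0.2272, 0.2257]
eef_rot: [-0.0, 0.999, 0.035, -0.001]
wrist_force: [-7.9, 0.4, 9.4]
opening: 0.191
grasp_force: 61.1
```

Request:
servo_tool(
  series="0.9 0.0011 0.0117 0 0 0 0;0.9 -0.0008 0.0233 0 0 0 0;0.9 -0.0057 0.034 0 0 0 0;0.9 -0.0132 0.043 0 0 0 0;0.9 -0.0227 0.0499 0 0 0 0;0.9 -0.0337 0.054 0 0 0 0;0.9 -0.0454 0.0551 0 0 0 0;0.9 -0.057 0.0532 0 0 0 0;0.9 -0.0677 0.0483 0 0 0 0;0.9 -0.0768 0.0408 0 0 0 0;0.9 -0.0768 0.0408 0 0 0 0;0.9 -0.0768 0.0408 0 0 0 0",
)

```text
time_s: 30.12
eef_pos: [0.5784, 0.1816, 0.2258]
eef_rot: [-0.0, 0.999, 0.035, 0.0]
wrist_force: [0.8, 1.5, 5.4]
opening: 0.193
grasp_force: 60.9
```

Request:
servo_tool(
  series="0.9 0 0 0 0 0 0;0.9 0 0 0 0 0 0",
)

```text
time_s: 30.28
eef_pos: [0.5789, 0.1811, 0.2258]
eef_rot: [-0.0, 0.999, 0.035, 0.0]
wrist_force: [-0.4, 2.7, 5.9]
opening: 0.193
grasp_force: 61.0
```

```bash
python3 - <<'E'
from h import *
p,_=st(); d=p[:2]-np.array([.6095,.214]);print(d,np.degrees(np.arctan2(d[1],d[0])))
c=shot('scene','s9')
t=np.radians(4.6);A=np.array([np.cos(t),np.sin(t)]);B=np.array([np.sin(t),-np.cos(t)])
for tag,tr in(('s9',2.417),):
    P=cloud(load(tag));Z=P[...,2];a=(P[...,:2]-np.array([.61,.2145]))@A;b=(P[...,:2]-np.array([.61,.2145]))@B
    k=(abs(a)<.08)&(b>.03)&(b<.042)&(Z>.06)&(Z<.135)
    print(tag,k.sum(),np.percentile(Z[k],[2,5,10,25,50,75,95]).round(4))
    k=(abs(a)<.08)&(b>.015)&(b<.03)&(Z>.085)&(Z<.135);print('   top',k.sum(),np.median(Z[k]).round(4),np.median(Z[k]+.01*tr).round(4))
crop(c,200,150,290,225,'cs9',8)
E
```

```text
t30.3 tcp [0.5789 0.1811 0.2258] yawx 4.02 tz [ 0.001  0.    -1.   ] F [-0.4  2.7  5.9] open 0.19 g 61.0
[-0.0305603  -0.03294999] -132.8451646644092
s9 81 [0.0814 0.0823 0.0828 0.0865 0.0902 0.0927 0.0959]
   top 105 0.0937 0.1179
```

The platen underside is now at about 0.0817, so the caps are pressed about 4.5 mm. I'm winding back 1.4 turns.

Request:
servo_tool(
  series="0.9 0.0091 0.0075 0 0 0 0;0.9 0.0198 0.0124 0 0 0 0;0.9 0.0314 0.0143 0 0 0 0;0.9 0.0431 0.0132 0 0 0 0;0.9 0.0541 0.0091 0 0 0 0;0.9 0.0636 0.0022 0 0 0 0;0.9 0.0711 -0.0068 0 0 0 0;0.9 0.076 -0.0175 0 0 0 0;0.9 0.0779 -0.0291 0 0 0 0;0.9 0.0768 -0.0408 0 0 0 0",
)

```text
time_s: 31.17
eef_pos: [0.6526, 0.2264, 0.2258]
eef_rot: [0.001, 0.999, 0.035, -0.0]
wrist_force: [-5.5, -4.2, 10.5]
opening: 0.192
grasp_force: 61.3
```

Request:
servo_tool(
  series="0.9 -0.0041 -0.011 0 0 0 0;0.9 -0.0109 -0.0206 0 0 0 0;0.9 -0.02 -0.028 0 0 0 0;0.9 -0.0307 -0.0329 0 0 0 0;0.9 -0.0423 -0.0349 0 0 0 0;0.9 -0.054 -0.0337 0 0 0 0;0.9 -0.065 -0.0296 0 0 0 0;0.9 -0.0745 -0.0228 0 0 0 0;0.9 -0.082 -0.0137 0 0 0 0;0.9 -0.0869 -0.003 0 0 0 0;0.9 -0.0888 0.0086 0 0 0 0;0.9 -0.0877 0.0202 0 0 0 0",
)

```text
time_s: 32.17
eef_pos: [0.5661, 0.2005, 0.2258]
eef_rot: [-0.0, 0.999, 0.035, 0.0]
wrist_force: [3.8, 3.2, 2.8]
opening: 0.189
grasp_force: 60.7
```

Request:
servo_tool(
  series="0.9 0.0041 0.011 0 0 0 0;0.9 0.0109 0.0206 0 0 0 0;0.9 0.02 0.028 0 0 0 0;0.9 0.0307 0.0329 0 0 0 0;0.9 0.0423 0.0349 0 0 0 0;0.9 0.054 0.0337 0 0 0 0;0.9 0.065 0.0296 0 0 0 0;0.9 0.0745 0.0228 0 0 0 0;0.9 0.082 0.0137 0 0 0 0;0.9 0.0869 0.003 0 0 0 0;0.9 0.0888 -0.0086 0 0 0 0;0.9 0.0877 -0.0202 0 0 0 0",
)

```text
time_s: 33.17
eef_pos: [0.6527, 0.2261, 0.2257]
eef_rot: [0.001, 0.999, 0.035, -0.001]
wrist_force: [-5.2, -4.0, 10.3]
opening: 0.191
grasp_force: 61.4
```

Request:
servo_tool(
  series="0.9 0 0 0 0 0 0;0 0 0 0 0 0 0;0 0 0 0 0 0 0;0 0 0 0 0 0 0;0 0 0 0 0 0 0;0 0 0 -0.03 0 0 0;0 0 0 -0.06 0 0 0;0 0 0 -0.06 0 0 0",
)

```text
time_s: 33.83
eef_pos: [0.6548, 0.2269, 0.2922]
eef_rot: [-0.001, 0.999, 0.035, 0.005]
wrist_force: [1.0, 0.6, 1.3]
opening: 0.503
grasp_force: 0.0
```

```bash
python3 - <<'E'
from h import *
to(.6244,.0635,.2)
c=shot('scene','s10')
t=np.radians(4.6);A=np.array([np.cos(t),np.sin(t)]);B=np.array([np.sin(t),-np.cos(t)])
P=cloud(c);Z=P[...,2];a=(P[...,:2]-np.array([.61,.2145]))@A;b=(P[...,:2]-np.array([.61,.2145]))@B
k=(abs(a)<.08)&(b>.015)&(b<.03)&(Z>.085)&(Z<.135);print('   top',k.sum(),np.median(Z[k]).round(4))
E
```

```text
t33.8 tcp [0.6548 0.2269 0.2922] yawx 3.98 tz [ 0.01   0.001 -1.   ] F [1.  0.6 1.3] open 0.50 g 0.0
shift mm [-42.5 160.9  91.7] turn [-0.04 -0.55 -0.02]
   top 107 0.1077
```

Request:
servo_tool(
  series="-0.3 -0.01 0.04 0 0 0 0;-0.3 -0.02 0.08 0 0 0 0;-0.3 -0.03 0.12 0 0 0 0;-0.3 -0.04 0.158 0 0 0 0;-0.3 -0.04 0.161 0 0 0 0;-0.3 -0.04 0.161 0.04 0 0 0;-0.3 -0.04 0.161 0.08 0 0 0;-0.3 -0.04 0.161 0.12 0 0 0;-0.3 -0.04 0.161 0.12 0 0 0",
)

```text
time_s: 34.63
eef_pos: [0.6171, 0.0637, 0.155]
eef_rot: [-0.001, 0.999, 0.035, -0.008]
wrist_force: [-2.4, 0.7, -1.6]
opening: 0.649
grasp_force: 0.0
```

```bash
python3 - <<'E'
from h import *
to(.6244,.065,.0725)
E
```

```text
t34.6 tcp [0.6171 0.0637 0.155 ] yawx 3.96 tz [-0.017  0.001 -1.   ] F [-2.4  0.7 -1.6] open 0.65 g 0.0
shift mm [ 8.8 -0.6 82.4] turn [-0.15  0.96 -0.04]
```

Request:
servo_tool(
  series="-0.3 0.001 0 0.03 0 0 0;-0.3 0.001 0 0.06 0 0 0;-0.3 0.001 0 0.085 0 0 0;-0.3 0.001 0 0.093 0 0 0;-0.3 0.001 0 0.093 0 0 0;0.9 0.001 0 0.093 0 0 0;0.9 0.001 0 0.093 0 0 0;0.9 0.001 0 0.093 0 0 0;0.9 0.001 0 0.093 0 0 0;0.9 0.001 0 0.093 0 0 0;0.9 0.001 0 0.093 0 0 0",
)

```text
time_s: 35.55
eef_pos: [0.6261, 0.0636, 0.0749]
eef_rot: [0.0, 0.999, 0.035, 0.002]
wrist_force: [-0.9, 0.7, 5.8]
opening: 0.153
grasp_force: 58.5
```

Request:
servo_tool(
  series="0.9 0 0.005 0 0 0 0;0.9 0 0.012 0 0 0 0;0.9 0 0.022 0 0 0 0;0.9 0.001 0.032 0 0 0 0;0.9 0.001 0.042 0 0 0 0;0.9 0.001 0.052 0 0 0 0;0.9 0.001 0.062 0 0 0 0;0.9 0.001 0.072 0 0 0 0;0.9 0.001 0.08 0 0 0 0;0.9 0.001 0.085 0 0 0 0;0.9 0.001 0.085 0 0 0 0",
)

```text
time_s: 36.47
eef_pos: [0.6333, -0.0229, 0.075]
eef_rot: [0.001, 0.999, 0.035, 0.002]
wrist_force: [-0.2, -1.9, 6.1]
opening: 0.159
grasp_force: 58.7
```

Request:
servo_tool(
  series="0.9 0 0.005 0 0 0 0;0.9 0 0.012 0 0 0 0;0.9 0 0.022 0 0 0 0;0.9 0.001 0.032 0 0 0 0;0.9 0.001 0.042 0 0 0 0;0.9 0.001 0.052 0 0 0 0;0.9 0.001 0.062 0 0 0 0;0.9 0.001 0.072 0 0 0 0;0.9 0.001 0.08 0 0 0 0;0.9 0.001 0.088 0 0 0 0;0.9 0.001 0.088 0 0 0 0",
)

```text
time_s: 37.38
eef_pos: [0.6406, -0.1111, 0.075]
eef_rot: [0.001, 0.999, 0.034, 0.002]
wrist_force: [0.7, -1.8, 6.6]
opening: 0.157
grasp_force: 59.1
```

```bash
python3 - <<'E'
from h import *
st()
c=shot('top','t11');s=shot('scene','s11')
def cl(P,q):
    X,Y,Z=P[...,0],P[...,1],P[...,2]
    m=(X>q[0])&(X<q[1])&(Y>q[2])&(Y<q[3])&(Z>q[4])&(Z<q[5])
    n,l,st_,cc=cv2.connectedComponentsWithStats(m.astype(np.uint8))
    for i in range(1,n):
        w=P[l==i]
        if len(w)>8:
            h=np.sort(w[:,2]);print('  ',len(w),((w.min(0)+w.max(0))/2).round(4),'top pct50/75/90',np.percentile(h,[50,75,90]).round(4))
for tag in('t4','t11'):
    print(tag);P=cloud(load(tag));cl(P,(.5,.73,-.03,.1,.07,.1));cl(P,(.36,.55,-.4,-.2,.055,.075))
for tag in('s4','s11'):
    print(tag);P=cloud(load(tag));cl(P,(.5,.73,-.03,.1,.07,.1))
crop(s,225,170,315,245,'cs11',8)
E
```

```text
t37.4 tcp [ 0.6406 -0.1111  0.075 ] yawx 3.94 tz [ 0.005 -0.002 -1.   ] F [ 0.7 -1.8  6.6] open 0.16 g 59.1
t4
   63 [0.6705 0.0401 0.0827] top pct50/75/90 [0.0844 0.0863 0.0887]
   64 [0.6199 0.0366 0.0838] top pct50/75/90 [0.0852 0.0877 0.0904]
   67 [0.5554 0.0482 0.0821] top pct50/75/90 [0.0858 0.0876 0.09  ]
   22 [ 0.4881 -0.2465  0.0618] top pct50/75/90 [0.0612 0.0641 0.0653]
   57 [ 0.3989 -0.3585  0.0641] top pct50/75/90 [0.062 0.064 0.066]
t11
   58 [0.6698 0.0398 0.0793] top pct50/75/90 [0.0781 0.0807 0.0834]
   61 [0.6194 0.0368 0.0797] top pct50/75/90 [0.0787 0.0823 0.0837]
   62 [0.5557 0.0475 0.0794] top pct50/75/90 [0.0795 0.0824 0.0845]
   18 [ 0.4867 -0.2472  0.0606] top pct50/75/90 [0.0612 0.0621 0.0636]
   58 [ 0.3985 -0.3575  0.0629] top pct50/75/90 [0.0615 0.0635 0.0652]
s4
   46 [0.6675 0.0414 0.0797] top pct50/75/90 [0.0833 0.0859 0.0873]
   51 [0.6153 0.0372 0.0821] top pct50/75/90 [0.0838 0.0859 0.0874]
   57 [0.5523 0.0478 0.0803] top pct50/75/90 [0.0843 0.0868 0.088 ]
s11
   41 [0.6687 0.0402 0.0769] top pct50/75/90 [0.0783 0.0806 0.0815]
   45 [0.618  0.0377 0.0775] top pct50/75/90 [0.0794 0.0805 0.0816]
   50 [0.5539 0.0479 0.0763] top pct50/75/90 [0.0782 0.0802 0.0813]
```

View pics/cs11.png

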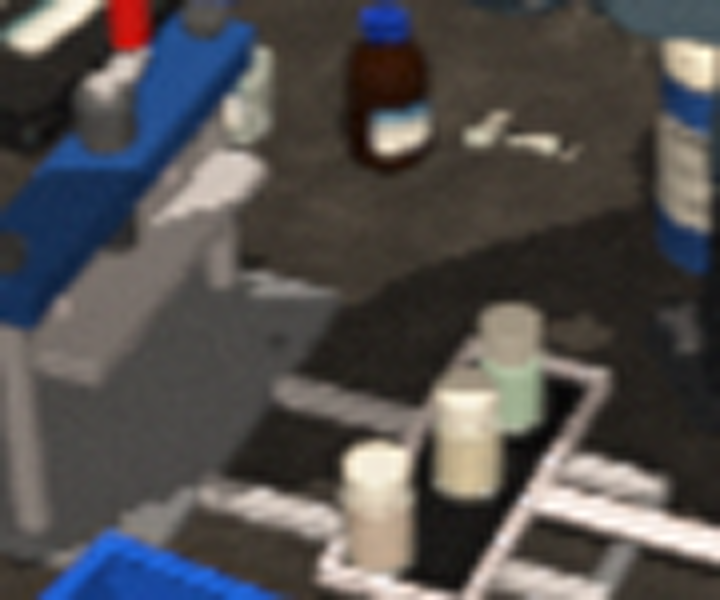

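No red band is visible on any jar and the cap tops dropped by about 5.5 mm on all three, so the pressing is good. I'll release the handle, re-measure the tote and fetch jar_2 first.

Request:
servo_tool(
  series="-0.3 0 0 0 0 0 0;-0.3 0 0 0 0 0 0;-0.3 0 0 0 0 0 0;-0.3 0 0 0 0 0 0;-0.3 0 0 -0.04 0 0 0;-0.3 0 0 -0.08 0 0 0;-0.3 -0.03 -0.03 -0.08 0 0 0;-0.3 -0.055 -0.07 -0.08 0 0 0;-0.3 -0.075 -0.11 -0.08 0 0 0;-0.3 -0.092 -0.152 -0.08 0 0 0;-0.3 -0.092 -0.152 -0.08 0 0 0;-0.3 -0.092 -0.152 -0.08 0 0 0",
)

```text
time_s: 38.48
eef_pos: [0.5341, 0.0394, 0.152]
eef_rot: [-0.0, 0.999, 0.037, -0.001]
wrist_force: [0.3, -0.5, 0.8]
opening: 0.648
grasp_force: 0.0
```

```bash
cat >> h.py <<'E'
def tote(c):
    P=cloud(c);X,Y,Z=P[...,0],P[...,1],P[...,2];hsv=cv2.cvtColor(c['img'],cv2.COLOR_RGB2HSV)
    m=(hsv[...,0]>100)&(hsv[...,0]<125)&(hsv[...,1]>130)&(X>.3)&(X<.56)&(Y>-.15)&(Y<.19)&(Z>-.01)&(Z<.06)
    r=m&(Z>.033)&(Z<.047);w=P[r][:,:2]
    lo,hi=np.percentile(w,[1,99],axis=0)
    print('tote',m.sum(),len(w),'rect',cv2.minAreaRect((w*1000).astype(np.float32)),'mid',((lo+hi)/2).round(4),(hi-lo).round(3))
E
python3 - <<'E'
from h import *
for t in('t1','t2','t4','t11'): tote(load(t))
c=shot('scene','s12');tote(c)
to(.559,.048,.061)
E
```

```text
tote 2255 499 rect ((439.33807373046875, 53.21214294433594), (209.47872924804688, 117.0536117553711), 88.4940414428711) mid [0.4392 0.0537] [0.118 0.208]
tote 998 220 rect ((440.8376770019531, 114.12518310546875), (87.23875427246094, 117.94671630859375), 88.40283203125) mid [0.441  0.1154] [0.117 0.084]
tote 1817 298 rect ((439.7334899902344, 54.50794219970703), (207.6557159423828, 115.98767852783203), 87.41783142089844) mid [0.4396 0.0538] [0.119 0.207]
tote 879 227 rect ((490.4190673828125, 63.666690826416016), (64.76248168945312, 211.90757751464844), 15.343862533569336) mid [0.4678 0.057 ] [0.062 0.2  ]
tote 2000 481 rect ((436.566650390625, 54.65975570678711), (212.17384338378906, 123.03550720214844), 88.44098663330078) mid [0.4364 0.0536] [0.122 0.209]
t38.5 tcp [0.5356 0.0376 0.1524] yawx 4.18 tz [-0. -0. -1.] F [-0.2  0.4  0.3] open 0.65 g 0.0
shift mm [24.1 -8.7 91.4] turn [0.01 0.   0.18]
```

Request:
servo_tool(
  series="-0.3 0.024 -0.009 0 0 0 0;-0.3 0.024 -0.009 0.03 0 0 0;-0.3 0.024 -0.009 0.06 0 0 0;-0.3 0.024 -0.009 0.082 0 0 0;-0.3 0.024 -0.009 0.09 0 0 0;-0.3 0.024 -0.009 0.09 0 0 0;0.6 0.024 -0.009 0.09 0 0 0;0.6 0.024 -0.009 0.09 0 0 0;0.6 0.024 -0.009 0.09 0 0 0;0.6 0.024 -0.009 0.09 0 0 0;0.6 0.024 -0.009 0.09 0 0 0;0.6 0.024 -0.009 0.09 0 0 0",
)

```text
time_s: 39.53
eef_pos: [0.5611, 0.0466, 0.0642]
eef_rot: [0.001, 0.999, 0.035, 0.002]
wrist_force: [-0.4, -1.2, 6.2]
opening: 0.353
grasp_force: 59.5
```

Request:
servo_tool(
  series="0.6 0 0 -0.02 0 0 0;0.6 0 0 -0.05 0 0 0;0.6 0 0 -0.08 0 0 0;0.6 0 0 -0.08 0 0 0;0.6 0 0 -0.08 0 0 0",
)

```text
time_s: 39.95
eef_pos: [0.5609, 0.0469, 0.1447]
eef_rot: [0.0, 0.999, 0.035, 0.002]
wrist_force: [-1.0, -0.2, -1.1]
opening: 0.351
grasp_force: 60.0
```

```bash
python3 - <<'E'
from h import *
to(.438,.1135,.1)
E
```

```text
t40.0 tcp [0.5609 0.0469 0.1447] yawx 4.02 tz [ 0.005 -0.001 -1.   ] F [-1.  -0.2 -1.1] open 0.35 g 60.0
shift mm [-118.2  -75.1   44.1] turn [ 0.05 -0.28  0.02]
```

Request:
servo_tool(
  series="0.6 -0.024 -0.017 0 0 0 0;0.6 -0.048 -0.034 0 0 0 0;0.6 -0.072 -0.051 0 0 0 0;0.6 -0.096 -0.068 0 0 0 0;0.6 -0.096 -0.068 0 0 0 0;0.6 -0.096 -0.068 0.03 0 0 0;0.6 -0.096 -0.068 0.06 0 0 0;0.6 -0.096 -0.068 0.085 0 0 0;0.6 -0.096 -0.068 0.093 0 0 0;0.6 -0.096 -0.068 0.096 0 0 0;0.6 -0.096 -0.068 0.096 0 0 0",
)

```text
time_s: 40.87
eef_pos: [0.4579, 0.1081, 0.0455]
eef_rot: [-0.0, 0.999, 0.035, -0.002]
wrist_force: [0.5, 0.5, 0.4]
opening: 0.355
grasp_force: 60.5
```

```bash
python3 - <<'E'
from h import *
to(.460,.108,.0442)
E
```

```text
t40.9 tcp [0.4579 0.1081 0.0455] yawx 4.01 tz [-0.003  0.    -1.   ] F [0.5 0.5 0.4] open 0.35 g 60.5
shift mm [2.1 0.2 1.3] turn [-0.02  0.19  0.01]
```

Request:
servo_tool(
  series="0 0 0 0.001 0 0 0;0 0 0 0.001 0 0 0;0 0 0 0.001 0 0 0;0 0 0 0.001 0 0 0;0 0 0 -0.03 0 0 0;0 0 0 -0.07 0 0 0;-0.3 0 0 -0.1 0 0 0;-0.3 0.04 0.02 -0.1 0 0 0;-0.3 0.075 0.039 -0.1 0 0 0;-0.3 0.11 0.058 -0.1 0 0 0;-0.3 0.145 0.077 -0.1 0 0 0;-0.3 0.159 0.082 -0.1 0 0 0",
)

```text
time_s: 41.87
eef_pos: [0.6277, 0.0343, 0.1475]
eef_rot: [0.001, 0.999, 0.034, 0.002]
wrist_force: [-0.3, 0.3, -0.2]
opening: 0.653
grasp_force: 0.0
```

Request:
servo_tool(
  series="-0.3 0 0 0 0 0 0;-0.3 0 0 0 0 0 0;-0.3 0 0 0 0 0 0",
)

```text
time_s: 42.12
eef_pos: [0.622, 0.0379, 0.1458]
eef_rot: [-0.0, 0.999, 0.035, -0.001]
wrist_force: [0.5, 0.9, 0.7]
opening: 0.649
grasp_force: 0.0
```

```bash
python3 - <<'E'
from h import *
c=shot('scene','s13');P=cloud(c);X,Y,Z=P[...,0],P[...,1],P[...,2]
m=(X>.38)&(X<.52)&(Y>.05)&(Y<.16)&(Z>.047)&(Z<.08);w=P[m];print('tote jar',len(w),((w.min(0)+w.max(0))/2).round(4),np.percentile(w[:,2],[50,90]))
m=(X>.64)&(X<.71)&(Y>.0)&(Y<.08)&(Z>.07)&(Z<.095);w=P[m];print('green',len(w),((w.min(0)+w.max(0))/2).round(4))
tote(c)
to(.6225,.037,.061)
E
```

```text
tote jar 58 [0.454  0.1067 0.0552] [0.0578286  0.06109737]
green 32 [0.6654 0.0421 0.0776]
tote 1841 467 rect ((436.68011474609375, 53.89303207397461), (211.5186004638672, 122.24227905273438), 88.23494720458984) mid [0.4366 0.0531] [0.121 0.208]
t42.2 tcp [0.6219 0.0382 0.146 ] yawx 4.05 tz [-0.001  0.    -1.   ] F [ 0.1 -0.  -0.4] open 0.65 g 0.0
shift mm [ 0.6  1.2 85. ] turn [-0.02  0.08  0.05]
```

Request:
servo_tool(
  series="-0.3 0.001 0.001 0.03 0 0 0;-0.3 0.001 0.001 0.06 0 0 0;-0.3 0.001 0.001 0.078 0 0 0;-0.3 0.001 0.001 0.084 0 0 0;-0.3 0.001 0.001 0.084 0 0 0;0.6 0.001 0.001 0.084 0 0 0;0.6 0.001 0.001 0.084 0 0 0;0.6 0.001 0.001 0.084 0 0 0;0.6 0.001 0.001 0.084 0 0 0;0.6 0.001 0.001 0.084 0 0 0;0.6 0.001 0.001 0.084 0 0 0",
)

```text
time_s: 43.08
eef_pos: [0.6259, 0.0365, 0.0646]
eef_rot: [0.0, 0.999, 0.035, 0.002]
wrist_force: [0.5, 0.2, 6.8]
opening: 0.352
grasp_force: 59.5
```

Request:
servo_tool(
  series="0.6 0 0 -0.02 0 0 0;0.6 0 0 -0.05 0 0 0;0.6 0 0 -0.08 0 0 0;0.6 -0.03 -0.005 -0.08 0 0 0;0.6 -0.065 -0.01 -0.08 0 0 0;0.6 -0.1 -0.015 -0.08 0 0 0;0.6 -0.135 -0.02 -0.08 0 0 0;0.6 -0.17 -0.025 -0.08 0 0 0;0.6 -0.205 -0.031 -0.08 0 0 0;0.6 -0.205 -0.031 -0.08 0 0 0;0.6 -0.205 -0.031 -0.08 0 0 0",
)

```text
time_s: 44.0
eef_pos: [0.4163, 0.0534, 0.1426]
eef_rot: [0.0, 0.999, 0.035, 0.0]
wrist_force: [1.0, 0.8, 0.1]
opening: 0.353
grasp_force: 59.3
```

```bash
python3 - <<'E'
from h import *
to(.416,.0535,.046)
E
```

```text
t44.0 tcp [0.4163 0.0534 0.1426] yawx 4.02 tz [ 0.001 -0.    -1.   ] F [1.  0.8 0.1] open 0.35 g 59.3
shift mm [-0.3 -0.1 96.6] turn [ 0.01 -0.04  0.02]
```

Request:
servo_tool(
  series="0.6 0 0 0.03 0 0 0;0.6 0 0 0.06 0 0 0;0.6 0 0 0.085 0 0 0;0.6 0 0 0.094 0 0 0;0.6 0 0 0.097 0 0 0;0.6 0 0 0.098 0 0 0;0.6 0 0 0.098 0 0 0;0 0 0 0.098 0 0 0;0 0 0 0.098 0 0 0;0 0 0 0.098 0 0 0;0 0 0 0.098 0 0 0",
)

```text
time_s: 44.92
eef_pos: [0.4182, 0.053, 0.0448]
eef_rot: [0.0, 0.999, 0.035, 0.001]
wrist_force: [0.1, -0.4, -0.3]
opening: 0.505
grasp_force: 0.0
```

Request:
servo_tool(
  series="0 0 0 -0.03 0 0 0;0 0 0 -0.07 0 0 0;-0.3 0 0 -0.1 0 0 0;-0.3 0.035 0.005 -0.1 0 0 0;-0.3 0.07 0.009 -0.1 0 0 0;-0.3 0.105 0.013 -0.1 0 0 0;-0.3 0.14 0.017 -0.1 0 0 0;-0.3 0.175 0.021 -0.1 0 0 0;-0.3 0.21 0.026 -0.1 0 0 0;-0.3 0.24 0.029 -0.1 0 0 0;-0.3 0.255 0.031 -0.1 0 0 0;-0.3 0.255 0.031 -0.1 0 0 0",
)

```text
time_s: 45.92
eef_pos: [0.677, 0.0394, 0.1443]
eef_rot: [0.0, 0.999, 0.035, 0.001]
wrist_force: [-1.2, 0.5, -0.6]
opening: 0.649
grasp_force: 0.0
```

```bash
python3 - <<'E'
from h import *
to(.672,.0405,.061)
c=shot('scene','s14');P=cloud(c);X,Y,Z=P[...,0],P[...,1],P[...,2]
m=(X>.38)&(X<.52)&(Y>-.03)&(Y<.16)&(Z>.047)&(Z<.08)
n,l,s,cc=cv2.connectedComponentsWithStats(m.astype(np.uint8))
for i in range(1,n):
    w=P[l==i]
    if len(w)>8: print(len(w),((w.min(0)+w.max(0))/2).round(4),np.percentile(w[:,2],90).round(4))
E
```

```text
t45.9 tcp [0.677  0.0394 0.1443] yawx 3.98 tz [ 0.002 -0.    -1.   ] F [-1.2  0.5 -0.6] open 0.65 g 0.0
shift mm [-5.1 -1.5 83.2] turn [ 0.02 -0.12 -0.02]
58 [0.4527 0.108  0.055 ] 0.0614
64 [0.411  0.0529 0.0549] 0.061
```

Request:
servo_tool(
  series="-0.3 -0.003 -0.001 0.03 0 0 0;-0.3 -0.003 -0.001 0.06 0 0 0;-0.3 -0.003 -0.001 0.076 0 0 0;-0.3 -0.003 -0.001 0.081 0 0 0;-0.3 -0.003 -0.001 0.081 0 0 0;0.6 -0.003 -0.001 0.081 0 0 0;0.6 -0.003 -0.001 0.081 0 0 0;0.6 -0.003 -0.001 0.081 0 0 0;0.6 -0.003 -0.001 0.081 0 0 0;0.6 -0.003 -0.001 0.081 0 0 0;0.6 -0.003 -0.001 0.081 0 0 0",
)

```text
time_s: 46.88
eef_pos: [0.6726, 0.0406, 0.0658]
eef_rot: [0.0, 0.999, 0.035, 0.002]
wrist_force: [-1.1, 0.2, 6.7]
opening: 0.35
grasp_force: 59.5
```

Request:
servo_tool(
  series="0.6 0 0 -0.02 0 0 0;0.6 0 0 -0.05 0 0 0;0.6 0 0 -0.08 0 0 0;0.6 -0.03 0.004 -0.08 0 0 0;0.6 -0.065 0.008 -0.08 0 0 0;0.6 -0.1 0.013 -0.08 0 0 0;0.6 -0.135 0.018 -0.08 0 0 0;0.6 -0.17 0.022 -0.08 0 0 0;0.6 -0.2 0.025 -0.08 0 0 0;0.6 -0.214 0.027 -0.08 0 0 0;0.6 -0.214 0.027 -0.08 0 0 0;0.6 -0.214 0.027 -0.08 0 0 0",
)

```text
time_s: 47.88
eef_pos: [0.4601, -0.0014, 0.1442]
eef_rot: [0.0, 0.999, 0.035, 0.001]
wrist_force: [1.1, -0.2, 0.2]
opening: 0.352
grasp_force: 59.3
```

```bash
python3 - <<'E'
from h import *
to(.460,-.0015,.046)
E
```

```text
t47.9 tcp [ 0.4601 -0.0014  0.1442] yawx 3.96 tz [ 0.002 -0.    -1.   ] F [ 1.1 -0.2  0.2] open 0.35 g 59.3
shift mm [-0.3  0.1 98.2] turn [ 0.03 -0.13 -0.04]
```

Request:
servo_tool(
  series="0.6 0 0 0.03 0 0 0;0.6 0 0 0.06 0 0 0;0.6 0 0 0.085 0 0 0;0.6 0 0 0.094 0 0 0;0.6 0 0 0.097 0 0 0;0.6 0 0 0.098 0 0 0;0.6 0 0 0.098 0 0 0;0 0 0 0.098 0 0 0;0 0 0 0.098 0 0 0;0 0 0 0.098 0 0 0;0 0 0 0.098 0 0 0",
)

```text
time_s: 48.8
eef_pos: [0.4601, -0.0012, 0.0456]
eef_rot: [0.0, 0.999, 0.035, 0.0]
wrist_force: [-0.4, 0.8, 0.0]
opening: 0.502
grasp_force: 0.0
```

Request:
servo_tool(
  series="0 0 0 -0.03 0 0 0;0 0 0 -0.07 0 0 0;-0.3 0 0 -0.1 0 0 0;-0.3 0.028 0.02 -0.1 0 0 0;-0.3 0.056 0.04 -0.1 0 0 0;-0.3 0.084 0.06 -0.1 0 0 0;-0.3 0.112 0.08 -0.1 0 0 0;-0.3 0.14 0.1 -0.1 0 0 0;-0.3 0.171 0.122 -0.1 0 0 0;-0.3 0.171 0.122 -0.1 0 0 0;-0.3 0.171 0.122 -0.1 0 0 0",
)

```text
time_s: 49.72
eef_pos: [0.6394, -0.112, 0.1442]
eef_rot: [-0.0, 0.999, 0.034, -0.0]
wrist_force: [-1.1, 0.4, -0.7]
opening: 0.65
grasp_force: 0.0
```

```bash
python3 - <<'E'
from h import *
to(.6395,-.1115,.075)
c=shot('scene','s15');P=cloud(c);X,Y,Z=P[...,0],P[...,1],P[...,2]
m=(X>.38)&(X<.52)&(Y>-.04)&(Y<.16)&(Z>.047)&(Z<.08)
n,l,s,cc=cv2.connectedComponentsWithStats(m.astype(np.uint8))
for i in range(1,n):
    w=P[l==i]
    if len(w)>8: print(len(w),((w.min(0)+w.max(0))/2).round(4),np.percentile(w[:,2],90).round(4))
m=(abs(X-.638)<.03)&(abs(Y+.111)<.03)&(Z>.035)&(Z<.07);print('handle',m.sum(),np.median(P[m],0).round(4))
tote(c)
E
```

```text
t49.7 tcp [ 0.6394 -0.112   0.1442] yawx 3.93 tz [-0.001  0.    -1.   ] F [-1.1  0.4 -0.7] open 0.65 g 0.0
shift mm [ 0.2 -0.4 69.2] turn [-0.02  0.05 -0.07]
59 [0.4525 0.1075 0.0553] 0.0606
60 [ 4.582e-01 -3.000e-04  5.610e-02] 0.0625
63 [0.4134 0.053  0.0556] 0.0612
handle 34 [ 0.6311 -0.1113  0.0538]
tote 1560 457 rect ((437.39715576171875, 55.19889831542969), (213.8328399658203, 120.59510803222656), 88.42146301269531) mid [0.4367 0.0541] [0.122 0.21 ]
```

Request:
servo_tool(
  series="-0.3 0 0 0.03 0 0 0;-0.3 0 0 0.06 0 0 0;-0.3 0 0 0.069 0 0 0;-0.3 0 0 0.069 0 0 0;0.9 0 0 0.069 0 0 0;0.9 0 0 0.069 0 0 0;0.9 0 0 0.069 0 0 0;0.9 0 0 0.069 0 0 0;0.9 0 0 0.069 0 0 0;0.9 0 0 0.069 0 0 0",
)

```text
time_s: 50.6
eef_pos: [0.64, -0.1112, 0.0788]
eef_rot: [0.001, 0.999, 0.035, 0.002]
wrist_force: [-1.5, 1.3, 5.9]
opening: 0.153
grasp_force: 58.5
```

Request:
servo_tool(
  series="0.9 0 -0.004 0 0 0 0;0.9 0 -0.012 0 0 0 0;0.9 0 -0.022 0 0 0 0;0.9 -0.001 -0.032 0 0 0 0;0.9 -0.001 -0.042 0 0 0 0;0.9 -0.001 -0.052 0 0 0 0;0.9 -0.001 -0.062 0 0 0 0;0.9 -0.001 -0.072 0 0 0 0;0.9 -0.001 -0.08 0 0 0 0;0.9 -0.001 -0.088 0 0 0 0;0.9 -0.001 -0.088 0 0 0 0",
)

```text
time_s: 51.52
eef_pos: [0.6326, -0.0218, 0.0788]
eef_rot: [0.0, 0.999, 0.036, 0.001]
wrist_force: [-3.0, 2.0, 9.4]
opening: 0.144
grasp_force: 59.3
```

Request:
servo_tool(
  series="0.9 0 -0.004 0 0 0 0;0.9 0 -0.012 0 0 0 0;0.9 0 -0.022 0 0 0 0;0.9 -0.001 -0.032 0 0 0 0;0.9 -0.001 -0.042 0 0 0 0;0.9 -0.001 -0.052 0 0 0 0;0.9 -0.001 -0.062 0 0 0 0;0.9 -0.001 -0.072 0 0 0 0;0.9 -0.001 -0.08 0 0 0 0;0.9 -0.001 -0.085 0 0 0 0;0.9 -0.001 -0.087 0 0 0 0;0.9 -0.001 -0.087 0 0 0 0",
)

```text
time_s: 52.52
eef_pos: [0.6254, 0.0645, 0.0787]
eef_rot: [0.0, 0.999, 0.035, 0.001]
wrist_force: [-3.5, 1.8, 11.1]
opening: 0.146
grasp_force: 59.3
```

Request:
servo_tool(
  series="0.9 0 -0.001 0 0 0 0;0.9 0 -0.003 0 0 0 0;0.9 0 -0.003 0 0 0 0",
)

```text
time_s: 52.77
eef_pos: [0.6254, 0.0656, 0.0788]
eef_rot: [0.001, 0.999, 0.035, 0.001]
wrist_force: [-2.8, -6.9, 9.9]
opening: 0.143
grasp_force: 59.3
```

Against the stop at the same place as before (y = 0.0656). I'll release without pulling back, lift clear and look.

Request:
servo_tool(
  series="-0.3 0 0 0 0 0 0;-0.3 0 0 0 0 0 0;-0.3 0 0 0 0 0 0;-0.3 0 0 0 0 0 0;-0.3 0 0 -0.04 0 0 0;-0.3 0 0 -0.08 0 0 0;-0.3 0 0.02 -0.12 0 0 0;-0.3 0 0.05 -0.15 0 0 0;-0.3 0 0.08 -0.18 0 0 0;-0.3 0 0.11 -0.18 0 0 0;-0.3 0 0.11 -0.18 0 0 0;-0.3 0 0.11 -0.18 0 0 0",
)

```text
time_s: 53.77
eef_pos: [0.6321, -0.0447, 0.2566]
eef_rot: [-0.0, 0.999, 0.034, 0.0]
wrist_force: [0.5, 0.3, -0.1]
opening: 0.654
grasp_force: 0.0
```

Request:
servo_tool(
  series="-0.3 0 0 0 0 0 0;-0.3 0 0 0 0 0 0;-0.3 0 0 0 0 0 0;-0.3 0 0 0 0 0 0",
)

```text
time_s: 54.1
eef_pos: [0.6316, -0.0419, 0.2555]
eef_rot: [-0.0, 0.999, 0.036, -0.001]
wrist_force: [0.4, -0.3, -1.0]
opening: 0.648
grasp_force: 0.0
```

```bash
python3 - <<'E'
from h import *
st();c=shot('scene','s16');P=cloud(c);X,Y,Z=P[...,0],P[...,1],P[...,2]
m=(abs(X-.622)<.03)&(abs(Y-.06)<.035)&(Z>.035)&(Z<.07);print('handle',m.sum(),np.median(P[m],0).round(4))
m=(X>.5)&(X<.7)&(Y>.19)&(Y<.25)&(Z>.09)&(Z<.125);print('platen top',np.median(Z[m]))
m=(X>.38)&(X<.52)&(Y>-.04)&(Y<.16)&(Z>.047)&(Z<.08)
n,l,s,cc=cv2.connectedComponentsWithStats(m.astype(np.uint8))
for i in range(1,n):
    w=P[l==i]
    if len(w)>8: print(len(w),((w.min(0)+w.max(0))/2).round(4),np.percentile(w[:,2],90).round(4))
crop(c,150,150,320,278,'cs16',4.5)
E
```

```text
t54.1 tcp [ 0.6316 -0.0419  0.2555] yawx 4.10 tz [-0.001  0.    -1.   ] F [ 0.4 -0.3 -1. ] open 0.65 g 0.0
handle 37 [0.6172 0.0626 0.053 ]
platen top 0.10752596343195536
58 [0.452  0.1069 0.0549] 0.0609
61 [ 0.4566 -0.0007  0.0556] 0.062
63 [0.4125 0.0512 0.0563] 0.0616
```

View pics/cs16.png

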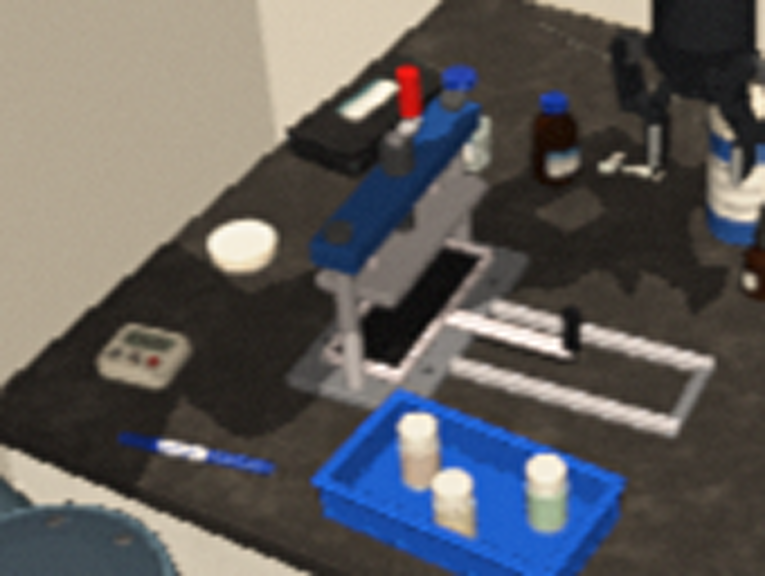

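Final view: all three jars stand in the tote at (420,450), (453,500) and (547,490) with no red bands showing. The tray is home, the platen is up, the bystanders are in place and the hand is clear.

```bash
python3 -c "
from bench import ctrl
print(ctrl.hand_in())"
```

```text
the job is handed in; nothing more can be done
None
```

The job is handed in, but the judge returned no verdict: all three jars (red-brown, brass, green; no blue jar was there) stand upright in the tote with their caps pressed about 5 mm. The platen is wound back up, the tray is home against its stop, and the dropper bottle, timer and petri dish were left alone.

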